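# Roll-press the freshly glued stamp blocks

### The job

Lay all the freshly glued rubber-stamp blocks from the cork mat flat, rubber side up and side by side in the shallow bed of the roller press, then turn the crank, slowly and steadily over the heavy part of every turn, no quicker than about four seconds a turn and without jerking it back, until the bed has gone all the way through under the roller. Take the pressed blocks off on that far side and lay them flat, rubber side up, in the empty steel tray, and then crank the empty bed all the way back. Move the bed only by its crank, and leave the jar and the microphone where they stand.

Things in the scene. Friction and masses are not known exactly. Their poses are not given: they have to be found in the camera images.
- block1: Stamp block: wooden mount with a red-brown rubber die glued on top (four long stripes), 55 x 42 x 22 mm (x, y, z), 60 g. Origin at the centre of its underside, z out of the rubber face. Starts flat, rubber up, on the cork mat at the robot's front left, long side within 20 deg of world x. Only two or three of the four blocks are there in any one start.
- block2: Stamp block: wooden mount with a red-brown rubber die glued on top (six dots), 55 x 42 x 22 mm (x, y, z), 60 g. Origin at the centre of its underside, z out of the rubber face. Starts flat, rubber up, on the cork mat at the robot's front left, long side within 20 deg of world x. Only two or three of the four blocks are there in any one start.
- block3: Stamp block: wooden mount with a red-brown rubber die glued on top (two lines and a large dot), 55 x 42 x 22 mm (x, y, z), 60 g. Origin at the centre of its underside, z out of the rubber face. Starts flat, rubber up, on the cork mat at the robot's front left, long side within 20 deg of world x. Only two or three of the four blocks are there in any one start.
- block4: Stamp block: wooden mount with a red-brown rubber die glued on top (four slanted bars), 55 x 42 x 22 mm (x, y, z), 60 g. Origin at the centre of its underside, z out of the rubber face. Starts flat, rubber up, on the cork mat at the robot's front left, long side within 20 deg of world x. Only two or three of the four blocks are there in any one start.
- press: Green roller press, fixed. Origin on the desk under the roller's middle; x points away from the crank side (within 5 deg of world x), y along the bed's travel, z up. Its two cheeks (90 mm along y, 178 mm high, outer faces at x = +-98 mm) carry a bridge and screws, 230 mm high in all. Slideways 66 mm high and end legs reach to y = +-220 mm, x = +-65 mm.
- bed: Aluminium bed, a shallow tray sliding along the press's y; axes as the press's. Origin at the middle of its floor, 75 mm above the desk. Inside 142 (x) by 222 (y) mm; rim 6 mm high, 4 mm thick. At crank 0 its origin is at y = +190 mm in the press frame (loading end, cork-mat side), at crank 17.27 at y = -190 mm (steel-tray side): 22 mm per rad. Underside 63 mm up.
- roller: Rubber-sleeved roller along the press's x, 44 mm thick, 134 mm long, turning freely (the crank drives the bed by gears and a rack). Origin on its axis at its middle. Its lowest line is 20 mm above the bed's floor; it yields upward by up to 8 mm against springs, squeezing each 22 mm high block that passes with 20 to 25 N. Blocks stacked on one another do not pass.
- crank (a joint): Crank angle, rad: 0 = loading-end stop, 17.27 (2.75 turns) = far stop; grows anticlockwise seen from the robot. At angle a the handle lies at (y, z) = (70 sin a, 70 cos a) mm from the axis, press frame: straight up at 0. The crank is heavy: while the handle rises it takes up to 10 N at the handle, while it falls 1 to 6 N; friction holds it where it is let go. Blocks entering the roller add a few N.
- crank_grip (a point): Middle of the crank's handle: a freely turning dark wooden grip, 25 mm thick, 95 mm long, level along the press's x on the robot's side, 180 mm from the press's middle. 56 mm from this point to the crank arm, 39 mm to the free end. Its centre line passes 47 mm above the desk at the lowest, 187 mm at the highest. Can be gripped across from above and carried round without turning the hand.
- crank_axis (a point): Point on the crank's axis, 117 mm above the desk, in the plane of crank_grip: the centre of the circle (radius 70 mm) on which crank_grip moves. Axes as the press's.
- tray_in (a point): Centre of the inner floor of the shallow steel tray, 3 mm above the desk, at the robot's front right; fixed. Axes: x across (inside 124 mm), y along (inside 244 mm), z up. Its wall is 12 mm high over the desk and 3 mm thick.
- jar: Red plastic screw-top jar with a white cap, 64 mm thick, 85 mm high, standing at the right, beside the press; bystander. Origin at the centre of its underside.
- microphone: Silver microphone upright on a short stand with a round 100 mm foot, 200 mm high, at the left; bystander. Origin at the centre of its underside. (A stack of three clear drawers stands at the far right and a small tray of binder clips behind the press, both fixed.)
Things that resemble listed ones, but are neither listed nor needed, are in the scene too. Leave any purple or yellow look-alike of the block1 alone.

How it is judged:
On the way, in this order (a step that is already met when the one before it is completed fails the run):
1. all blocks lie flat, rubber up, in the bed at the loading end, let go (x of block1 in the frame of bed between -0.06 and 0.06 m and y of block1 in the frame of bed between -0.105 and 0.105 m and z of block1 in the frame of bed between -0.004 and 0.008 m and angle between each of block1, block2, block3, block4's own z axis and vertical below 0.15 rad and x of block2 in the frame of bed between -0.06 and 0.06 m and y of block2 in the frame of bed between -0.105 and 0.105 m and z of block2 in the frame of bed between -0.004 and 0.008 m and x of block3 in the frame of bed between -0.06 and 0.06 m and y of block3 in the frame of bed between -0.105 and 0.105 m and z of block3 in the frame of bed between -0.004 and 0.008 m and x of block4 in the frame of bed between -0.06 and 0.06 m and y of block4 in the frame of bed between -0.105 and 0.105 m and z of block4 in the frame of bed between -0.004 and 0.008 m and contact force between the fingers and block1 below 0.3 N and contact force between the fingers and block2 below 0.3 N and contact force between the fingers and block3 below 0.3 N and contact force between the fingers and block4 below 0.3 N and value of joint crank below 0.5 rad), for 0.2 s.
2. the roller presses a block ((contact force between roller and block1 above 4 N or contact force between roller and block2 above 4 N or contact force between roller and block3 above 4 N or contact force between roller and block4 above 4 N)), for 0.05 s.
3. the bed is fully through at the far stop with all blocks lying flat in it (x of block1 in the frame of bed between -0.06 and 0.06 m and y of block1 in the frame of bed between -0.105 and 0.105 m and z of block1 in the frame of bed between -0.004 and 0.008 m and angle between each of block1, block2, block3, block4's own z axis and vertical below 0.15 rad and x of block2 in the frame of bed between -0.06 and 0.06 m and y of block2 in the frame of bed between -0.105 and 0.105 m and z of block2 in the frame of bed between -0.004 and 0.008 m and x of block3 in the frame of bed between -0.06 and 0.06 m and y of block3 in the frame of bed between -0.105 and 0.105 m and z of block3 in the frame of bed between -0.004 and 0.008 m and x of block4 in the frame of bed between -0.06 and 0.06 m and y of block4 in the frame of bed between -0.105 and 0.105 m and z of block4 in the frame of bed between -0.004 and 0.008 m and value of joint crank above 16.9 rad), for 0.2 s.
4. all blocks lie flat in the steel tray, let go, with the bed still on the far side (x of block1 in the frame of tray_in between -0.055 and 0.055 m and y of block1 in the frame of tray_in between -0.115 and 0.115 m and z of block1 in the frame of tray_in between -0.004 and 0.008 m and angle between each of block1, block2, block3, block4's own z axis and vertical below 0.15 rad and x of block2 in the frame of tray_in between -0.055 and 0.055 m and y of block2 in the frame of tray_in between -0.115 and 0.115 m and z of block2 in the frame of tray_in between -0.004 and 0.008 m and x of block3 in the frame of tray_in between -0.055 and 0.055 m and y of block3 in the frame of tray_in between -0.115 and 0.115 m and z of block3 in the frame of tray_in between -0.004 and 0.008 m and x of block4 in the frame of tray_in between -0.055 and 0.055 m and y of block4 in the frame of tray_in between -0.115 and 0.115 m and z of block4 in the frame of tray_in between -0.004 and 0.008 m and contact force between the fingers and block1 below 0.3 N and contact force between the fingers and block2 below 0.3 N and contact force between the fingers and block3 below 0.3 N and contact force between the fingers and block4 below 0.3 N and value of joint crank above 16.5 rad), for 0.2 s.
At the end, for the whole second after the job is handed in: All blocks present lie flat, rubber up, at rest in the steel tray (origin within 55 mm across, 115 mm along and 8 mm above its floor centre); the bed is back at the loading end (crank below 0.4 rad); jar and microphone within 20 mm of where they stood (x of block1 in the frame of tray_in between -0.055 and 0.055 m and y of block1 in the frame of tray_in between -0.115 and 0.115 m and z of block1 in the frame of tray_in between -0.004 and 0.008 m and angle between each of block1, block2, block3, block4's own z axis and vertical below 0.15 rad and x of block2 in the frame of tray_in between -0.055 and 0.055 m and y of block2 in the frame of tray_in between -0.115 and 0.115 m and z of block2 in the frame of tray_in between -0.004 and 0.008 m and x of block3 in the frame of tray_in between -0.055 and 0.055 m and y of block3 in the frame of tray_in between -0.115 and 0.115 m and z of block3 in the frame of tray_in between -0.004 and 0.008 m and x of block4 in the frame of tray_in between -0.055 and 0.055 m and y of block4 in the frame of tray_in between -0.115 and 0.115 m and z of block4 in the frame of tray_in between -0.004 and 0.008 m and linear speed of each of block1, block2, block3, block4 below 0.03 m/s and value of joint crank below 0.4 rad and distance of each of jar, microphone from where it was at the start of the episode below 0.02 m); the robot touches nothing.
It fails at once if the crank races: faster than 4 rad/s either way (velocity of joint crank above 4 rad/s or velocity of joint crank below -4 rad/s).
It fails at once if the crank jerks back (faster than 1.5 rad/s) while blocks are on their way through in the bed (velocity of joint crank below -1.5 rad/s and value of joint crank between 0.7 and 16.5 rad and ((x of block1 in the frame of bed between -0.07 and 0.07 m and y of block1 in the frame of bed between -0.11 and 0.11 m and z of block1 in the frame of bed between -0.004 and 0.02 m and angle between block1's own z axis and vertical below 0.15 rad) or (x of block2 in the frame of bed between -0.07 and 0.07 m and y of block2 in the frame of bed between -0.11 and 0.11 m and z of block2 in the frame of bed between -0.004 and 0.02 m and angle between block2's own z axis and vertical below 0.15 rad) or (x of block3 in the frame of bed between -0.07 and 0.07 m and y of block3 in the frame of bed between -0.11 and 0.11 m and z of block3 in the frame of bed between -0.004 and 0.02 m and angle between block3's own z axis and vertical below 0.15 rad) or (x of block4 in the frame of bed between -0.07 and 0.07 m and y of block4 in the frame of bed between -0.11 and 0.11 m and z of block4 in the frame of bed between -0.004 and 0.02 m and angle between block4's own z axis and vertical below 0.15 rad))).
It fails at once if the bed is pushed along by the hand instead of the crank (contact force between any of the fingers, the arm and bed above 3 N and (velocity of joint crank above 0.4 rad/s or velocity of joint crank below -0.4 rad/s)).
It fails at once if the jar or the microphone is shoved more than 40 mm or knocked over (distance of any of jar, microphone from where it was at the start of the episode above 0.04 m or angle between any of jar, microphone's own z axis and vertical above 0.6 rad).
Of block1, block2, block3, block4 only 2 to 3 are there at a start; the rules pass over those that are not, and their reading is None.
At some moment in a run one of block1, block2, block3, block4 may be knocked a few centimetres aside while the robot is not near it.
It also fails if it takes over 210 s, if anything falls off the work surface, if the arm or the gripper's body presses on something with over 40 N, if the wrist force passes 120 N, or if a joint passes its speed limit or range.

### The arm

A 7-joint arm with a two-finger parallel gripper is mounted at the origin on the work surface. World frame = base frame: x ahead of the robot, y to its left, z up, the work surface at z = 0. Lengths are in m, angles in rad, forces in N, time in s.
With the tool pointing down it reaches from about 0.4 to 0.875 m from the base axis. Payload 19.3 kg.
Tool frame: the origin (TCP) lies at the very end of the fingers, on their centre line; the grasp point (between the pads) lies 19 mm behind it; z points along the fingers, y is the direction in which the jaws open and shut (so a half turn about z gives the same grasp; the last joint's range is limited). The gripper opens to 85 mm and grips with 20 to 120 N. Pads are 22 mm wide; open, the fingers measure 114 mm over their backs; the gripper's body (76 mm by 85 mm) begins 54 mm behind the grasp point. The pads swing forward as they close: fully open they stand 13 mm farther back than shut.
Start: joints at [-1.414, 0.521, -0.036, 1.599, 0.021, 1.021, -0.113], TCP at [0.141, 0.609, 0.192] pointing down, gripper open.
Joint ranges: [-2.91, 2.91], [-0.3, 2.13], [-1.5, 1.42], [0.17, 2.43], [-1.26, 4.41], [0.16, 1.93], [-2.52, 2.52]. Speed limits (rad/s): [1.89, 1.89, 2.39, 2.39, 3.01, 3.01, 3.01].

### API

Orientations are given as [roll, pitch, yaw] about the fixed x, y, z axes, in that order (R = Rz(yaw) Ry(pitch) Rx(roll)).
In Python, from workcell import telemetry, imaging, ticket gives the robot as it stands.
- The arm moves only by the tool carry_out, never from a script. Its argument "series" is a list of rows, each a list of 7 numbers: the shift along the tool's x, y, z in m, then the turn, a rotation vector about the tool's x, y, z in rad, then the closure in counts, from 0 (fully open) to 255 (shut). In form: [[tx, ty, tz, ax, ay, az, jaw], ...]. A call has 1 to 10 rows; each row is the pose to reach, as a shift and turn from the pose commanded when the call began, along the tool's axes at that moment; what a row does not reach only later rows make up. A row lasts 1/8 s, in which the tool goes at most 62.5 mm and 10.7 degrees, less where a joint would pass 70% of its speed; a pose out of reach is approached as far as the arm can. A call with a gripper value outside its range is refused whole. The fingers move at their own pace and stop on an object; "force" is the grip in N (left out, the last holds). Time passes only in rows, so rows that repeat a pose let the fingers close. It gives the time, the measured TCP pose, the force and the opening at its end, in the units of the state.
- telemetry.observe(): the state, without advancing time (a new reading comes with each control period).
- imaging.grab_frame(name): name is "scene" or "top" or "wrist"; returns (picture, depth): 420x560x3 uint8, blue, green, red; 420x560 float32, m along the optical axis (not along the pixel's ray), 0 where there is no reading.
- imaging.camera_info(name): a dict with "mtx" (3x3 intrinsics, pixels), "dist_coeffs" ([k1, k2, p1, p2, k3] as OpenCV has them; the pictures are not rectified), "extrinsics" (4x4, takes a point from camera to world coordinates); the wrist camera has in their place "hand_eye" (4x4, takes a point from camera to tool coordinates, whose origin is the TCP and whose axes are the flange's). Camera axes: x right, y down, z forward; pixel columns grow to the right and rows downward; lengths in m; the calibration is good to about 2 mm. A picture is of the moment at which its call begins: read the wrist's pose just before it. camera_info takes no time and is no camera call.
- ticket.job_done(): hands the job in, once; it reports no verdict.
The state is a dict: "clock": time; "qpos": joint angles; "qd": joint speeds; "joint_efforts": joint torques, N m; "position": TCP position; "tool_rot": TCP orientation; "force": force on the tool from outside, world axes, zero at the start; "moment": the same for the moment, N m; "grip_width": finger opening in m.
Only numpy, scipy, OpenCV 4.12 (cv2) and the standard library are available. Lean on these libraries where they do the work, as an engineer would, in place of code of your own. Each camera call takes 0.05 s, during which the arm holds its last target.

## Working session

There is one attempt and no reset: what is moved stays moved. The work goes in short steps, Python scripts to look and compute and a tool call to move; the robot and the scene stay as the last step left them, time stands still between calls to the robot, and variables do not carry over. Pictures are saved under pics/ and viewed, and the job is handed in when it is done.

Besides the shell and the picture viewer there is one more tool, called after "Call:" as a command line: name --pt "numbers of a row" for each row, then --argument value for the rest. carry_out: Moves the arm, as the interface text tells. Its arguments: {"type":"object","properties":{"series":{"type":"array"},"force":{"type":"number"}},"required":["series"]}

```bash
ls -la; mkdir -p pics
cat > h.py <<'E'
import numpy as np, cv2
from workcell import telemetry, imaging, ticket
from scipy.spatial.transform import Rotation as R
E
python3 - <<'E'
from h import *
s=telemetry.observe(); print(s)
for n in ["scene","top","wrist"]:
    p,d=imaging.grab_frame(n); cv2.imwrite(f"pics/{n}0.png",p); np.save(f"pics/{n}0.npy",d)
    print(n,imaging.camera_info(n))
E
```

```text
total 12
drwxr-xr-x  3 agent agent 4096 Dec  7 01:03 .
drwxr-xr-x 23 root  root  4096 Dec  7 01:03 ..
drwxr-xr-x  2 agent agent 4096 Dec  7 01:03 pics
{'clock': 0.0, 'qpos': array([-1.41422507,  0.52201037, -0.03633421,  1.59998884,  0.02117657,
        1.02109767, -0.11280432]), 'qd': array([ 8.22173043e-04,  1.63814710e-03,  5.12867057e-04, -6.05365102e-04,
        3.31597505e-05, -1.35697361e-03, -6.66938771e-04]), 'joint_efforts': array([ 4.63320066e-04, -9.27092457e+01,  1.98039897e+00, -3.69938099e+01,
        1.80030585e-02,  8.34069477e-03,  1.98617549e-06]), 'position': array([0.1404637, 0.6086281, 0.1919348]), 'tool_rot': array([-3.14047375e+00,  5.63299020e-05,  2.91480044e+00]), 'force': array([ 0.28065123, -0.343943  ,  0.1910484 ]), 'moment': array([ 0.00142949, -0.00870936, -0.01295735]), 'grip_width': 0.08518807831859855}
scene {'mtx': array([[543.83942843,   0.        , 278.43414941],
       [  0.        , 543.83942843, 215.56599594],
       [  0.        ,   0.        ,   1.        ]]), 'dist_coeffs': array([-0.19348582,  0.        ,  0.        ,  0.        ,  0.    
[... 695 characters left out ...]
0.99671441,  1.4805059 ],
       [ 0.        ,  0.        ,  0.        ,  1.        ]])}
wrist {'mtx': array([[352.78470104,   0.        , 272.56838152],
       [  0.        , 352.78470104, 210.77487539],
       [  0.        ,   0.        ,   1.        ]]), 'dist_coeffs': array([-0.08013894,  0.        ,  0.        ,  0.        ,  0.        ]), 'hand_eye': array([[-1.91898241e-03, -9.47159190e-01, -3.20758144e-01,
         8.26465640e-02],
       [ 9.99998059e-01, -1.67421025e-03, -1.03889823e-03,
        -3.46021882e-04],
       [ 4.46985433e-04, -3.20759515e-01,  9.47160564e-01,
        -1.81163652e-01],
       [ 0.00000000e+00,  0.00000000e+00,  0.00000000e+00,
         1.00000000e+00]])}
```

View pics/top0.png

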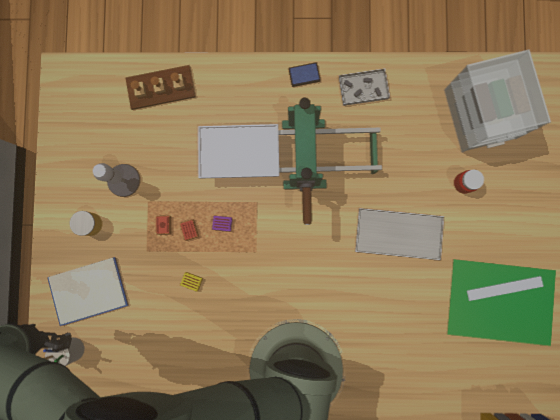

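View pics/scene0.png

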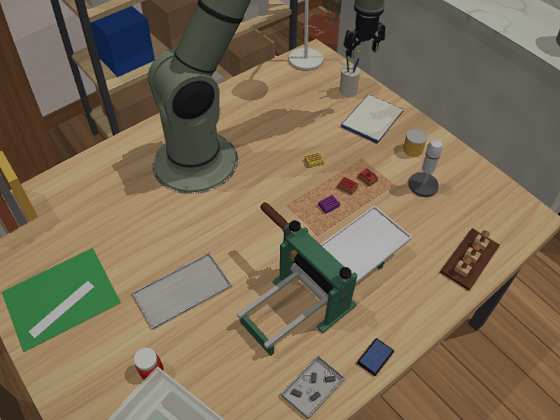

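View pics/wrist0.png

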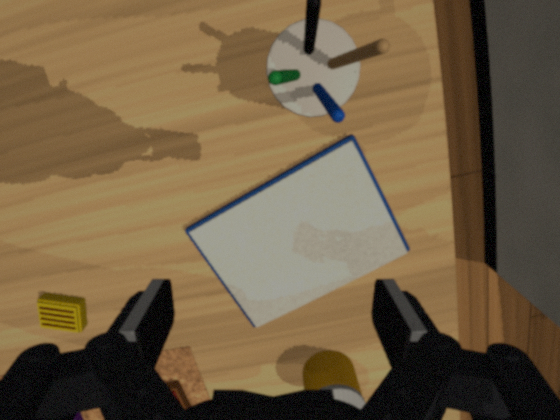

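```bash
cat >> h.py <<'E'
def cam(n,pose=None):
    i=imaging.camera_info(n); K=np.array(i["mtx"]);D=np.array(i["dist_coeffs"])
    if "extrinsics" in i: T=np.array(i["extrinsics"])
    else:
        T=np.eye(4); T[:3,:3]=R.from_euler('xyz',pose["tool_rot"]).as_matrix(); T[:3,3]=pose["position"]; T=T@np.array(i["hand_eye"])
    return K,D,T
def rays(c,uv):
    K,D,T=c; u=cv2.undistortPoints(np.float64(uv).reshape(-1,1,2),K,D).reshape(-1,2)
    return T[:3,3],np.c_[u,np.ones(len(u))]@T[:3,:3].T
def onplane(c,uv,z):
    o,d=rays(c,uv); return o+d*((z-o[2])/d[:,2])[:,None]
def cloud(c,depth):
    h,w=depth.shape; v,u=np.mgrid[:h,:w]; o,d=rays(c,np.c_[u.ravel(),v.ravel()])
    return (o+d*depth.reshape(-1,1)).reshape(h,w,3)
def proj(c,P):
    K,D,T=c; Ti=np.linalg.inv(T); P=np.atleast_2d(P); q=P@Ti[:3,:3].T+Ti[:3,3]
    return cv2.projectPoints(q,np.zeros(3),np.zeros(3),K,D)[0].reshape(-1,2)
def tri(cs,uvs):
    A=np.zeros((3,3));b=np.zeros(3)
    for c,uv in zip(cs,uvs):
        o,d=rays(c,[uv]); d=d[0]/np.linalg.norm(d[0]); M=np.eye(3)-np.outer(d,d);A+=M;b+=M@o
    return np.linalg.solve(A,b)
E
python3 - <<'E'
from h import *
t=cv2.imread("pics/top0.png");s=cv2.imread("pics/scene0.png")
a=cv2.resize(t[195:300,140:265],None,fx=4,fy=4,interpolation=cv2.INTER_CUBIC)
b=cv2.resize(s[130:230,290:400],None,fx=4,fy=4,interpolation=cv2.INTER_CUBIC)
cv2.imwrite("pics/c1.png",a);cv2.imwrite("pics/c2.png",b)
ct=cam("top");cs=cam("scene")
Pt=cloud(ct,np.load("pics/top0.npy"));Ps=cloud(cs,np.load("pics/scene0.npy"))
for nm,(u,v) in dict(b1=(163,225),b2=(189,230),purple=(222,224),yellow=(191,282),mat=(240,215),desk=(250,300),bed=(240,152),tray=(400,235),cap=(475,178),jar=(469,183),mic=(100,172),handletip=(307,218),handle=(307,200),cheekA=(305,105),mattl=(148,203),matbr=(256,250)).items(): print(nm,Pt[v,u].round(4))
for nm,(u,v) in dict(b1=(368,176),b2=(347,185),purple=(329,204),handletip=(268,209),bed=(370,240),tray=(180,290)).items(): print('s',nm,Ps[v,u].round(4))
for n,img,c in (("top",t,ct),("scene",s,cs)):
    h=cv2.cvtColor(img,cv2.COLOR_BGR2HSV)
    m=(((h[...,0]<8)|(h[...,0]>172))&(h[...,1]>150)&(h[...,2]>40)).astype(np.uint8)
    k,l,st,ce=cv2.connectedComponentsWithStats(m)
    for i in range(1,k):
        if st[i,4]>40: print(n,st[i],ce[i].round(1),onplane(c,[ce[i]],0.024).round(4))
E
```

```text
b1 [0.4174 0.3949 0.0258]
b2 [0.4035 0.3195 0.0159]
purple [0.4216 0.2201 0.0257]
yellow [0.2511 0.3085 0.0238]
mat [0.45   0.17   0.0021]
desk [ 0.1981  0.1371 -0.002 ]
bed [0.6268 0.1645 0.0752]
tray [ 0.3935 -0.3062  0.0026]
cap [ 0.5529 -0.5001  0.0872]
jar [ 0.5386 -0.4827  0.088 ]
mic [0.5486 0.5196 0.1977]
handletip [ 0.4307 -0.0259  0.1984]
handle [ 0.4768 -0.0255  0.2054]
cheekA [ 0.7212 -0.0189  0.2249]
mattl [0.4843 0.448  0.0041]
matbr [0.3459 0.1208 0.0022]
s b1 [0.4262 0.3939 0.0265]
s b2 [0.412  0.3138 0.0261]
s purple [0.4348 0.216  0.0269]
s handletip [ 0.4418 -0.0257  0.1967]
s bed [0.6326 0.1895 0.0765]
s tray [ 0.3947 -0.3043  0.0038]
top [454 171  21  22 157] [460.7 183.5] [[ 0.5453 -0.4808  0.024 ]]
top [157 217  12  16 153] [162.1 224.8] [[0.418 0.398 0.024]]
top [181 221  16  19 192] [188.3 229.6] [[0.4043 0.3198 0.024 ]]
scene [360 169  17  13 127] [367.9 174.9] [[0.4213 0.3989 0.024 ]]
scene [339 177  18  14 137] [347.5 183.4] [[0.4068 0.3211 0.024 ]]
scene [136 355  28  25 140] [149.7 369.3] [[ 0.5551 -0.4976  0.024 ]]
```

View pics/c1.png

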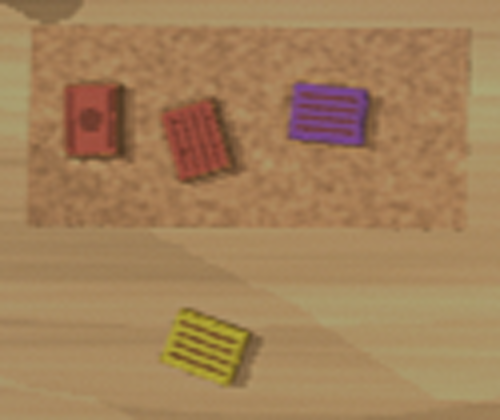

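View pics/c2.png

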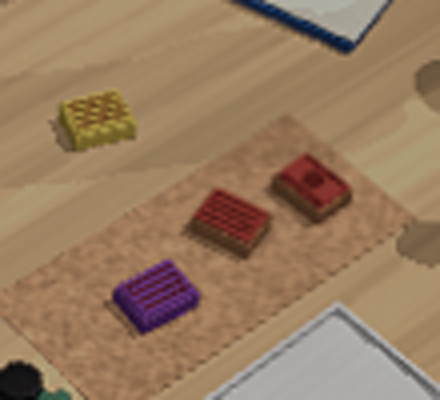

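Run:
```python
from h import *
def rect(P,m,z0,nm):
    Q=P[m][:,:2].astype(np.float32)
    r=cv2.minAreaRect(Q); print(nm,len(Q),np.round(r[0],4),np.round(r[1],4),round(r[2],2),'zmed',np.median(P[m][:,2]).round(4))
for n in ("top","scene"):
    c=cam(n); P=cloud(c,np.load(f"pics/{n}0.npy")); img=cv2.imread(f"pics/{n}0.png"); h=cv2.cvtColor(img,cv2.COLOR_BGR2HSV)
    z=P[...,2];x=P[...,0];y=P[...,1]
    gray=(h[...,1]<45)
    m=gray&(z>.066)&(z<.092)&(x>.5)&(x<.75)&(y>-.0)&(y<.35)
    m=cv2.morphologyEx(m.astype(np.uint8),cv2.MORPH_OPEN,np.ones((3,3)))>0
    rect(P,m,0,n+' bed')
    m=gray&(z>-.008)&(z<.02)&(x>.28)&(x<.52)&(y>-.5)&(y<-.12)
    m=cv2.morphologyEx(m.astype(np.uint8),cv2.MORPH_OPEN,np.ones((3,3)))>0
    k,l,st,ce=cv2.connectedComponentsWithStats(m.astype(np.uint8)); i=1+np.argmax(st[1:,4]); rect(P,l==i,0,n+' tray')
    m=(z>.17)&(z<.215)&(x>.36)&(x<.51)&(y>-.1)&(y<.05)
    rect(P,m,0,n+' handle'); Q=P[m]; print(Q.min(0).round(4),Q.max(0).round(4))
    m=(z>.02)&(z<.03)&(h[...,0]>125)&(h[...,0]<150)&(h[...,1]>90)
    rect(P,m,0,n+' purple')
    # red blocks
    red=((h[...,0]<8)|(h[...,0]>172))&(h[...,1]>150)&(x<.5)&(y>.2)&(y<.5)
    k,l,st,ce=cv2.connectedComponentsWithStats(red.astype(np.uint8))
    for i in range(1,k):
        if st[i,4]>40:
            rr=cv2.minAreaRect(np.argwhere(l==i)[:,::-1].astype(np.float32)); 
            W=onplane(c,cv2.boxPoints(rr),.0255)[:,:2]; e=W[1]-W[0];f=W[2]-W[1]
            print(n,'red',W.mean(0).round(4),np.linalg.norm(e).round(4),np.linalg.norm(f).round(4),np.degrees(np.arctan2(e[1],e[0])).round(1),np.degrees(np.arctan2(f[1],f[0])).round(1),'z',np.median(z[l==i]).round(4))
    m=(z>.2)&(x>.5)&(x<.8)&(y>-.15)&(y<.12)&(h[...,2]<60); rect(P,m,0,n+' knobs')
```

```text
top bed 4154 [0.6301 0.1693] [0.1524 0.2308] 1.83 zmed 0.0763
top tray 3704 [ 0.3976 -0.3035] [0.2513 0.1293] 84.83 zmed 0.004
top handle 328 [ 0.4624 -0.0259] [0.0944 0.024 ] 2.4 zmed 0.1974
[ 0.4152 -0.0393  0.1842] [ 0.5099 -0.0127  0.2054]
top purple 76 [0.4251 0.2217] [0.0495 0.0392] 86.61 zmed 0.0228
top red [0.4189 0.3965] 0.0327 0.0443 -89.6 -178.5 z 0.0223
top red [0.4046 0.3194] 0.0353 0.0484 -73.7 -162.8 z 0.0222
top knobs 87 [ 0.6336 -0.0215] [0.2076 0.0253] 0.39 zmed 0.2304
scene bed 3379 [0.6304 0.1783] [0.1543 0.2236] 1.28 zmed 0.0767
scene tray 3656 [ 0.3935 -0.2988] [0.2531 0.1435] 84.93 zmed 0.0047
scene handle 283 [ 0.462  -0.0234] [0.0957 0.0263] 2.84 zmed 0.1981
[ 0.4142 -0.0369  0.1798] [ 0.5098 -0.0103  0.2051]
scene purple 78 [0.4283 0.2216] [0.055  0.0415] 83.98 zmed 0.0227
scene red [0.4223 0.3979] 0.0384 0.0533 106.8 1.1 z 0.0233
scene red [0.4074 0.3208] 0.0377 0.0521 117.3 16.6 z 0.0235
scene knobs 216 [ 0.6287 -0.0191] [0.2277 0.0276] 1.66 zmed 0.2302
```

```bash
cat >> h.py <<'E'
def go(x,y,z,yawdeg,base=None):
    """shift/turn in tool axes from base (default measured) to tool-down pose"""
    s=telemetry.observe()
    if base is None: p=s["position"]; Rt=R.from_euler('xyz',s["tool_rot"])
    else: p=np.array(base[:3]); Rt=R.from_euler('xyz',[np.pi,0,np.radians(base[3])])
    sh=Rt.inv().apply(np.array([x,y,z])-p); rv=(Rt.inv()*R.from_euler('xyz',[np.pi,0,np.radians(yawdeg)])).as_rotvec()
    n=max(np.linalg.norm(sh)/.0625,np.degrees(np.linalg.norm(rv))/10.7)
    print("row",[round(float(v),4) for v in np.r_[sh,rv]],"rows>=",round(float(n),1))
E
python3 - <<'E'
from h import *
go(.37,.36,.2,180)
E
```

```text
row [-0.2795, -0.1907, -0.0077, -0.0009, -0.0, -0.2268] rows>= 5.4
```

Call:
carry_out --pt "-0.14 -0.095 -0.008 0 0 -0.11 0" --pt "-0.28 -0.19 -0.008 0 0 -0.227 0" --pt "-0.28 -0.19 -0.008 0 0 -0.227 0" --pt "-0.28 -0.19 -0.008 0 0 -0.227 0" --pt "-0.28 -0.19 -0.008 0 0 -0.227 0" --pt "-0.28 -0.19 -0.008 0 0 -0.227 0" --pt "-0.28 -0.19 -0.008 0 0 -0.227 0" --pt "-0.28 -0.19 -0.008 0 0 -0.227 0" --force 30

```text
clock: 1.15
position: [0.37, 0.3615, 0.2004]
tool_rot: [3.141, -0.0, -3.141]
force: [0.1, 0.2, 0.6]
grip_width: 0.0853
```

Run:
```python
from h import *
s=telemetry.observe(); print(s["qpos"].round(2), s["position"])
p,d=imaging.grab_frame("wrist"); cv2.imwrite("pics/w1.png",p)
c=cam("wrist",s);P=cloud(c,d);z=P[...,2]
h=cv2.cvtColor(p,cv2.COLOR_BGR2HSV)
red=((h[...,0]<8)|(h[...,0]>172))&(h[...,1]>140)&(h[...,2]>40)
k,l,st,ce=cv2.connectedComponentsWithStats(red.astype(np.uint8))
for i in range(1,k):
    if st[i,4]>150:
        zz=np.median(z[l==i]); rr=cv2.minAreaRect(np.argwhere(l==i)[:,::-1].astype(np.float32))
        W=onplane(c,cv2.boxPoints(rr),.0255)[:,:2]; e=W[1]-W[0];f=W[2]-W[1]
        print(st[i],W.mean(0).round(4),np.linalg.norm(e).round(4),np.linalg.norm(f).round(4),np.degrees(np.arctan2(e[1],e[0])).round(1),np.degrees(np.arctan2(f[1],f[0])).round(1),'z',zz.round(4), P[l==i].mean(0).round(4))
```

```text
[-0.87  0.34 -0.02  1.87  0.01  0.93  0.68] [0.37001834 0.36152591 0.20039455]
[ 211  180   47   51 1519] [0.4025 0.32  ] 0.0372 0.0498 108.5 16.6 z 0.0209 [0.4027 0.3198 0.0223]
[ 289  196   35   44 1457] [0.4159 0.3968] 0.0358 0.0492 90.0 2.6 z 0.0209 [0.4167 0.3971 0.0224]
```

View pics/w1.png

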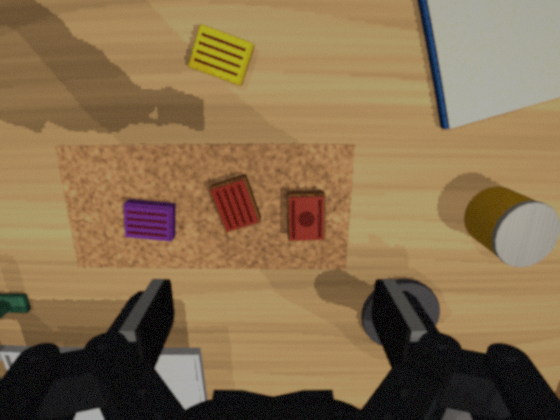

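Run:
```python
from h import *
go(.418,.397,.09,181.5);go(.418,.397,.005,181.5)
```

```text
row [-0.0483, 0.0352, 0.1104, 0.0001, -0.0004, -0.0246] rows>= 2.0
row [-0.0483, 0.0352, 0.1954, 0.0001, -0.0004, -0.0246] rows>= 3.3
```

Call:
carry_out --pt "-0.024 0.018 0.055 0 0 -0.012 87" --pt "-0.048 0.035 0.11 0 0 -0.025 87" --pt "-0.048 0.035 0.11 0 0 -0.025 87" --pt "-0.048 0.035 0.13 0 0 -0.025 87"

```text
clock: 1.7
position: [0.4184, 0.3972, 0.0715]
tool_rot: [3.14, 0.001, -3.115]
force: [0.4, 1.0, -0.2]
grip_width: 0.056
```

Run:
```python
from h import *
s=telemetry.observe(); print(s["position"],s["tool_rot"],s["grip_width"])
p,d=imaging.grab_frame("wrist"); cv2.imwrite("pics/w2.png",p)
c=cam("wrist",s)
print(proj(c,[[.418,.397,.024],[.418,.397+.021,.024],[.418,.397-.021,.024]]))
```

```text
[0.41838909 0.39722688 0.07149762] [ 3.14012843e+00  9.96087870e-04 -3.11534590e+00] 0.05601851129615389
[[272.99807228 217.48702671]
 [303.43619568 218.16826386]
 [242.51141264 216.79667278]]
```

View pics/w2.png

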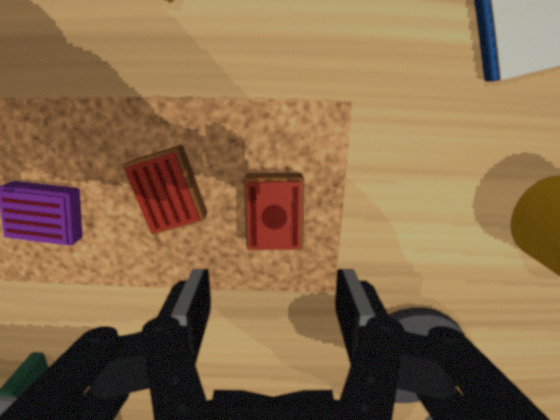

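Call:
carry_out --pt "0 0 0.045 0 0 0 87" --pt "0 0 0.066 0 0 0 87" --pt "0 0 0.066 0 0 0 255" --pt "0 0 0.066 0 0 0 255" --pt "0 0 0.066 0 0 0 255" --pt "0 0 0.066 0 0 0 255" --force 30

```text
clock: 2.5
position: [0.4189, 0.3962, 0.0053]
tool_rot: [3.141, 0.001, -3.116]
force: [-0.2, -0.1, -0.4]
grip_width: 0.0003
```

Run:
```python
from h import *
for n in ("wrist","scene"):
    p,d=imaging.grab_frame(n); cv2.imwrite(f"pics/{n}3.png",p)
    if n=="scene": cv2.imwrite("pics/s3c.png",cv2.resize(p[100:250,270:450],None,fx=4,fy=4,interpolation=cv2.INTER_CUBIC))
print(telemetry.observe()["grip_width"])
```

```text
0.00019463094252006893
```

View pics/wrist3.png

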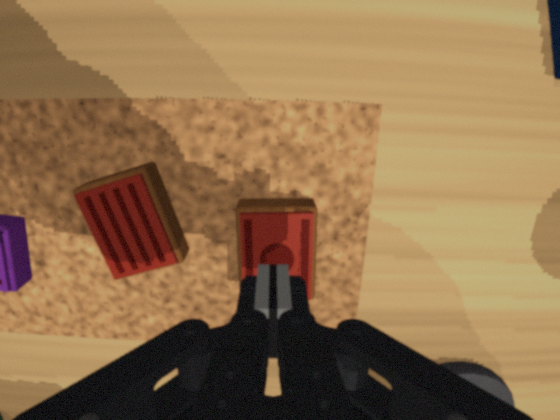

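View pics/s3c.png

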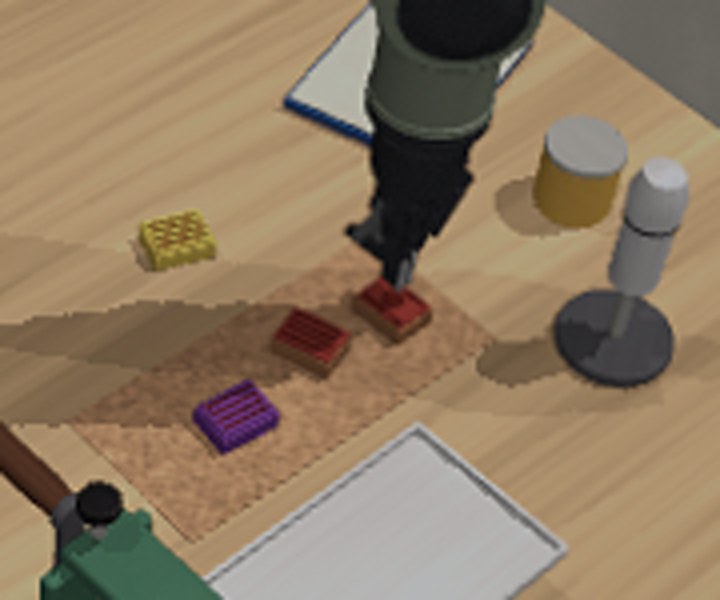

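Run:
```python
from h import *
s=telemetry.observe();c=cam("wrist",s);p,d=imaging.grab_frame("wrist");P=cloud(c,d)
print(s["position"],"TCP px",proj(c,[s["position"]]), "-19mm",proj(c,[s["position"]+[0,0,.019]]))
for u,v in [(262,268),(272,268),(284,268),(262,275),(284,275),(262,290),(284,290),(262,305),(272,250),(250,250),(200,290),(280,203)]: print(u,v,P[v,u].round(4),p[v,u])
```

```text
[0.41878125 0.39601189 0.0049167 ] TCP px [[273.5759822  246.83922035]] -19mm [[273.67521239 262.33174405]]
262 268 [0.4077 0.3907 0.0511] [76 80 82]
272 268 [0.4078 0.3949 0.0508] [22 22 22]
284 268 [0.4077 0.4001 0.0508] [76 81 82]
262 275 [0.4077 0.3908 0.0573] [78 81 83]
284 275 [0.4078 0.3999 0.0567] [76 82 82]
262 290 [0.4082 0.3911 0.0681] [76 76 80]
284 290 [0.4072 0.3995 0.0694] [71 76 78]
262 305 [0.4079 0.3914 0.0786] [77 82 82]
272 250 [0.4128 0.395  0.0219] [16 24 75]
250 250 [0.413  0.3838 0.0221] [17 22 70]
200 290 [4.508e-01 3.521e-01 1.000e-04] [ 91 139 185]
280 203 [0.3907 0.3986 0.012 ] [22 48 74]
```

Call:
carry_out --pt "0 0 0 0 0 0 87" --pt "0 0 0 0 0 0 87" --pt "0 0 0 0 0 0 87" --pt "0 0 0 0 0 0 87"

```text
clock: 3.15
position: [0.4186, 0.3959, 0.0045]
tool_rot: [-3.142, -0.0, -3.116]
force: [-0.5, -1.3, 0.4]
grip_width: 0.0561
```

Run:
```python
from h import *
s=telemetry.observe();c=cam("wrist",s);p,d=imaging.grab_frame("wrist");P=cloud(c,d)
cv2.imwrite("pics/w4.png",p); print(s["position"],s["force"],s["grip_width"])
# finger pixels: neutral gray close to camera
rel=P-s["position"]
for u0,u1 in ((150,260),(290,400)):
    m=(rel[...,2]>.03)&(rel[...,2]<.12)&(d>0); m[:,:u0]=0;m[:,u1:]=0
    v,u=np.nonzero(m); k=np.argsort(P[v,u,2])[:8]
    for i in k: print(u[i],v[i],P[v[i],u[i]].round(4))
```

```text
[0.41863147 0.39587361 0.00446786] [-0.54212291 -1.28897465  0.40453468] 0.05609092661496527
209 279 [0.4156 0.3669 0.0471]
211 296 [0.4243 0.3675 0.0472]
209 280 [0.416  0.3669 0.0474]
211 295 [0.4237 0.3675 0.0475]
211 294 [0.4231 0.3675 0.0475]
211 298 [0.4251 0.3675 0.0477]
208 270 [0.4107 0.3667 0.0478]
208 274 [0.4127 0.3667 0.0479]
336 280 [0.4159 0.424  0.0452]
336 281 [0.4156 0.4237 0.0466]
336 279 [0.4143 0.4236 0.047 ]
335 296 [0.4231 0.4239 0.0471]
335 294 [0.4219 0.4237 0.0474]
335 297 [0.4234 0.4238 0.0474]
337 273 [0.4111 0.4237 0.0474]
335 299 [0.4244 0.4239 0.0475]
```

View pics/w4.png

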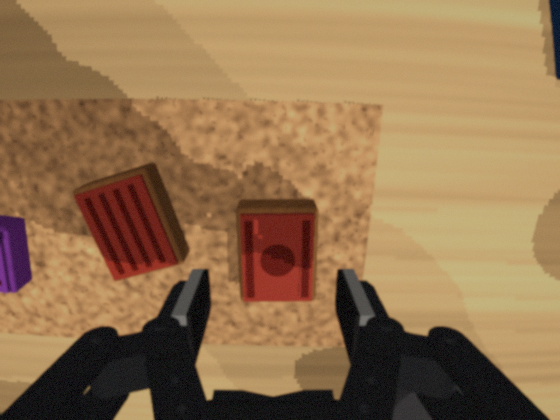

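Call:
carry_out --pt "0 0 0.015 0 0 0 87" --pt "0 0 0.028 0 0 0 87" --pt "0 0 0.028 0 0 0 87"

```text
clock: 3.58
position: [0.4179, 0.3951, -0.0251]
tool_rot: [-3.14, -0.002, -3.116]
force: [-0.8, 0.0, 0.9]
grip_width: 0.0562
```

Run:
```python
from h import *
s=telemetry.observe();c=cam("wrist",s);p,d=imaging.grab_frame("wrist");P=cloud(c,d)
cv2.imwrite("pics/w5.png",p); print(s["position"],s["force"],s["grip_width"],d[270:300,190:215].min())
print(P[279,205:212].round(4), P[100,450].round(4))
```

```text
[ 0.41792793  0.39512829 -0.02509195] [-0.7869053   0.03676028  0.85695046] 0.05620776409981956 0.0
[[0.41   0.3662 0.0264]
 [0.4118 0.366  0.0232]
 [0.4131 0.366  0.021 ]
 [0.4133 0.3663 0.0206]
 [0.4146 0.3663 0.0182]
 [0.4248 0.3634 0.0005]
 [0.4244 0.364  0.0012]] [ 0.3356  0.4697 -0.    ]
```

View pics/w5.png

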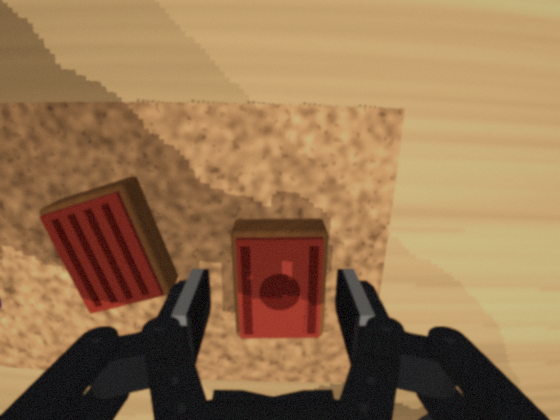

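Call:
carry_out --pt "0 0.002 0.012 0 0 0 87" --pt "0 0.002 0.012 0 0 0 255" --pt "0 0.002 0.012 0 0 0 255" --pt "0 0.002 0.012 0 0 0 255" --pt "0 0.002 0.012 0 0 0 255" --force 30

```text
clock: 4.25
position: [0.4187, 0.3979, -0.0353]
tool_rot: [3.141, 0.0, -3.116]
force: [0.5, -0.2, -0.4]
grip_width: 0.0409
```

Run:
```python
from h import *
s=telemetry.observe();p=s["position"]
go(p[0],p[1],.1,181.5);go(.631,.121,.1,181.8);go(.631,.121,.040,181.8)
```

```text
row [-0.0, 0.0, -0.1353, 0.0001, 0.0002, -0.0011] rows>= 2.2
row [-0.2053, -0.2821, -0.1353, 0.0001, 0.0002, -0.0063] rows>= 6.0
row [-0.2053, -0.2821, -0.0753, 0.0001, 0.0002, -0.0063] rows>= 5.7
```

Call:
carry_out --pt "0 0 -0.05 0 0 0 255" --pt "0 0 -0.1 0 0 0 255" --pt "-0.02 -0.03 -0.135 0 0 0 255" --pt "-0.055 -0.075 -0.135 0 0 0 255" --pt "-0.09 -0.12 -0.135 0 0 0 255" --pt "-0.125 -0.17 -0.135 0 0 0 255" --pt "-0.16 -0.215 -0.135 0 0 0 255" --pt "-0.19 -0.255 -0.135 0 0 0 255" --pt "-0.205 -0.282 -0.135 0 0 -0.006 255" --pt "-0.205 -0.282 -0.135 0 0 -0.006 255"

```text
clock: 5.5
position: [0.6316, 0.118, 0.0994]
tool_rot: [-3.14, 0.0, -3.114]
force: [-0.9, 0.1, -0.8]
grip_width: 0.0416
```

Run:
```python
from h import *
s=telemetry.observe();print(s["position"],s["grip_width"],s["qpos"].round(2))
for n in ("wrist","scene"):
    p,d=imaging.grab_frame(n); cv2.imwrite(f"pics/{n}6.png",p)
c=cam("wrist",s)
```

```text
[0.63155585 0.11800417 0.09938315] 0.0416109320397754 [-0.27  0.65 -0.01  1.63  0.01  0.86  1.31]
```

View pics/wrist6.png

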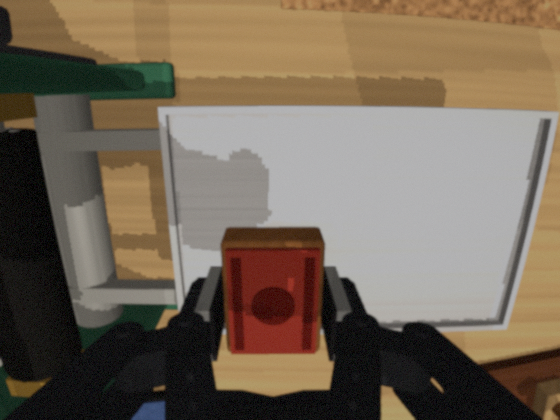

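View pics/scene6.png

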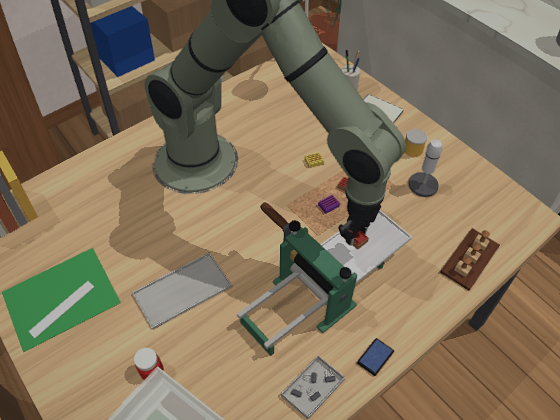

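Run:
```python
from h import *
s=telemetry.observe();c=cam("wrist",s)
W=onplane(c,[[160,107],[555,113],[510,328]],.081);print(W.round(4))
e=W[1]-W[0];print(np.linalg.norm(e),np.degrees(np.arctan2(e[1],e[0])), np.linalg.norm(W[2]-W[1]), (W[0]+W[2])/2)
```

```text
[[0.5566 0.0567 0.081 ]
 [0.5504 0.2828 0.081 ]
 [0.6985 0.2923 0.081 ]]
0.22616591604688127 91.56590521324239 0.14831454919708492 [0.62753542 0.17447055 0.081     ]
```

Call:
carry_out --pt "0 0.002 0.025 0 0 0 255" --pt "0 0.002 0.045 0 0 0 255" --pt "0 0.002 0.059 0 0 0 255" --pt "0 0.002 0.059 0 0 0 255" --pt "0 0.002 0.059 0 0 0 255"

```text
clock: 6.22
position: [0.6307, 0.1232, 0.0407]
tool_rot: [3.142, 0.0, -3.11]
force: [-0.0, -0.2, -0.7]
grip_width: 0.0415
```

Call:
carry_out --pt "0 0 0.0015 0 0 0 255" --pt "0 0 0.0015 0 0 0 85" --pt "0 0 0.0015 0 0 0 85" --pt "0 0 0.0015 0 0 0 85" --pt "0 0 -0.04 0 0 0 85" --pt "0 0 -0.085 0 0 0 85" --pt "0 0 -0.085 0 0 0 85"

```text
clock: 7.1
position: [0.6324, 0.1235, 0.129]
tool_rot: [3.14, 0.005, -3.111]
force: [-0.6, -1.2, -0.8]
grip_width: 0.0568
```

Run:
```python
from h import *
s=telemetry.observe();print(s["position"],s["grip_width"])
p,d=imaging.grab_frame("wrist"); cv2.imwrite(f"pics/w7.png",p)
c=cam("wrist",s);P=cloud(c,d); print(P[300,272],P[290,400])
p,d=imaging.grab_frame("scene"); c=cam("scene"); cv2.imwrite("pics/s7.png",p)
h=cv2.cvtColor(p,cv2.COLOR_BGR2HSV)
red=((h[...,0]<8)|(h[...,0]>172))&(h[...,1]>140)&(h[...,2]>40)
k,l,st,ce=cv2.connectedComponentsWithStats(red.astype(np.uint8))
for i in range(1,k):
    if st[i,4]>30: print(st[i],onplane(c,[ce[i]],.0235),onplane(c,[ce[i]],.097))
go(.404,.3195,.06,197)
```

```text
[0.63244399 0.12345469 0.12901305] 0.056754048232685865
[0.70125088 0.1244872  0.07732294] [0.69209484 0.22377285 0.07443626]
[339 177   9  12  68] [[0.3956462  0.31572512 0.0235    ]] [[0.43881935 0.2655336  0.097     ]]
[344 240  21  17 198] [[0.60106948 0.1657751  0.0235    ]] [[0.63261896 0.12406834 0.097     ]]
[136 355  28  24 141] [[ 0.55459904 -0.49731496  0.0235    ]] [[ 0.588778   -0.50150145  0.097     ]]
row [0.2204, 0.2033, 0.0656, 0.0, 0.0006, -0.2656] rows>= 4.9
```

View pics/w7.png

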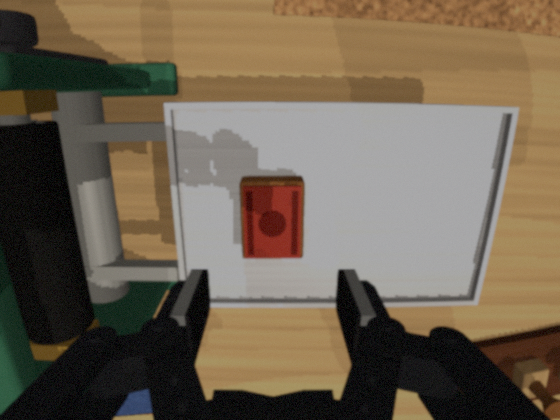

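Call:
carry_out --pt "0.04 0.04 0 0 0 -0.05 70" --pt "0.09 0.08 0 0 0 -0.1 70" --pt "0.13 0.12 0 0 0 -0.16 70" --pt "0.17 0.16 0 0 0 -0.22 70" --pt "0.22 0.203 0.03 0 0 -0.266 70" --pt "0.22 0.203 0.08 0 0 -0.266 70" --pt "0.22 0.203 0.08 0 0 -0.266 70" --pt "0.22 0.203 0.08 0 0 -0.266 70"

```text
clock: 8.2
position: [0.4053, 0.3186, 0.0464]
tool_rot: [-3.141, 0.0, -2.846]
force: [0.6, -0.5, -0.1]
grip_width: 0.0617
```

Run:
```python
from h import *
s=telemetry.observe();print(s["position"],s["tool_rot"],s["grip_width"])
p,d=imaging.grab_frame("wrist"); cv2.imwrite(f"pics/w8.png",p)
c=cam("wrist",s);P=cloud(c,d);z=P[...,2]
h=cv2.cvtColor(p,cv2.COLOR_BGR2HSV)
red=((h[...,0]<8)|(h[...,0]>172))&(h[...,1]>140)&(h[...,2]>40)
k,l,st,ce=cv2.connectedComponentsWithStats(red.astype(np.uint8))
for i in range(1,k):
    if st[i,4]>150:
        rr=cv2.minAreaRect(np.argwhere(l==i)[:,::-1].astype(np.float32))
        W=onplane(c,cv2.boxPoints(rr),.0235)[:,:2]; e=W[1]-W[0];f=W[2]-W[1]
        print(st[i],W.mean(0).round(4),np.linalg.norm(e).round(4),np.linalg.norm(f).round(4),np.degrees(np.arctan2(e[1],e[0])).round(1),np.degrees(np.arctan2(f[1],f[0])).round(1),np.median(z[l==i]))
```

```text
[0.40531499 0.31864641 0.04636895] [-3.14117832e+00  1.79163798e-04 -2.84569426e+00] 0.0616956191675277
[ 90 185  65  27 162] [0.4112 0.2236] 0.0017 0.0415 168.0 84.7 0.021682091093971984
[ 245  190   61   75 4338] [0.4029 0.3189] 0.0359 0.0494 106.9 18.6 0.02090159909450498
[ 87 197  65  26 158] [0.4191 0.2227] 0.0016 0.0418 168.0 84.6 0.021649234474422324
[ 84 208  64  26 161] [0.427  0.2219] 0.0018 0.0417 168.1 84.7 0.021594773861210892
[ 82 219  63  25 152] [0.4348 0.2212] 0.0018 0.0416 168.0 84.6 0.02172213288986928
```

View pics/w8.png

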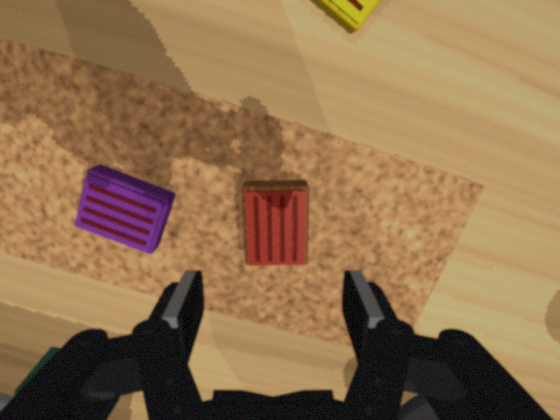

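Call:
carry_out --pt "0.002 0 0.04 0 0 0 70" --pt "0.002 0 0.075 0 0 0 70" --pt "0.002 0 0.0815 0 0 0 70" --pt "0.002 0 0.0815 0 0 0 255" --pt "0.002 0 0.0815 0 0 0 255" --pt "0.002 0 0.0815 0 0 0 255" --pt "0.002 0 0.0815 0 0 0 255" --force 30

```text
clock: 9.12
position: [0.4034, 0.3191, -0.0345]
tool_rot: [3.141, 0.002, -2.845]
force: [-0.4, -1.5, 11.4]
grip_width: 0.0415
```

Run:
```python
from h import *
s=telemetry.observe();print(s["position"],s["grip_width"])
go(.628,.222,.1,181.7)
```

```text
[ 0.40342595  0.31908549 -0.03446216] 0.04149272694875728
row [-0.1867, -0.1584, -0.1342, 0.0011, 0.002, 0.267] rows>= 4.5
```

Call:
carry_out --pt "0 0 -0.05 0 0 0 255" --pt "0 0 -0.1 0 0 0 255" --pt "-0.02 -0.02 -0.135 0 0 0.03 255" --pt "-0.06 -0.05 -0.135 0 0 0.1 255" --pt "-0.1 -0.085 -0.135 0 0 0.17 255" --pt "-0.14 -0.12 -0.135 0 0 0.22 255" --pt "-0.17 -0.145 -0.135 0 0 0.267 255" --pt "-0.187 -0.158 -0.135 0 0 0.267 255" --pt "-0.187 -0.158 -0.1 0 0 0.267 255" --pt "-0.187 -0.158 -0.09 0 0 0.267 255"

```text
clock: 10.38
position: [0.6266, 0.2218, 0.0531]
tool_rot: [-3.141, -0.002, -3.112]
force: [-0.8, 0.1, -1.3]
grip_width: 0.0413
```

Run:
```python
from h import *
s=telemetry.observe();print(s["position"],s["tool_rot"],s["grip_width"])
p,d=imaging.grab_frame("wrist"); cv2.imwrite(f"pics/w9.png",p)
```

```text
[0.6266167  0.22184545 0.05310091] [-3.14109127e+00 -1.94033784e-03 -3.11160376e+00] 0.04133470072869162
```

View pics/w9.png

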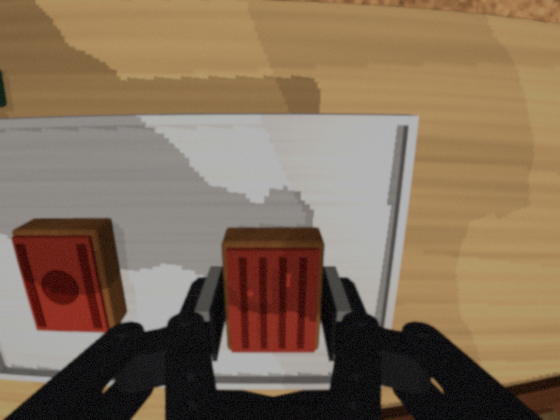

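Call:
carry_out --pt "0 0 0.01 0 0 0 255" --pt "0 0 0.0135 0 0 0 255" --pt "0 0 0.0135 0 0 0 85" --pt "0 0 0.0135 0 0 0 85" --pt "0 0 0.0135 0 0 0 85" --pt "0 0 -0.03 0 0 0 85" --pt "0 0 -0.08 0 0 0 85" --pt "0 0 -0.1 0 0 0 85"

```text
clock: 11.42
position: [0.6286, 0.2226, 0.1573]
tool_rot: [3.14, 0.004, -3.112]
force: [0.2, -0.7, -0.5]
grip_width: 0.0568
```

Run:
```python
from h import *
s=telemetry.observe();print(s["position"],s["tool_rot"],s["grip_width"])
p,d=imaging.grab_frame("wrist"); cv2.imwrite(f"pics/w10.png",p)
go(.446,.15,.20,181.7);go(.446,-.025,.20,181.7)
```

```text
[0.62859657 0.22263226 0.15730929] [ 3.14024362  0.00350518 -3.1115788 ] 0.05684704407208656
row [0.1851, -0.0672, -0.0422, 0.0019, 0.005, 0.0003] rows>= 3.2
row [0.1903, -0.2422, -0.0426, 0.0019, 0.005, 0.0003] rows>= 5.0
```

View pics/w10.png

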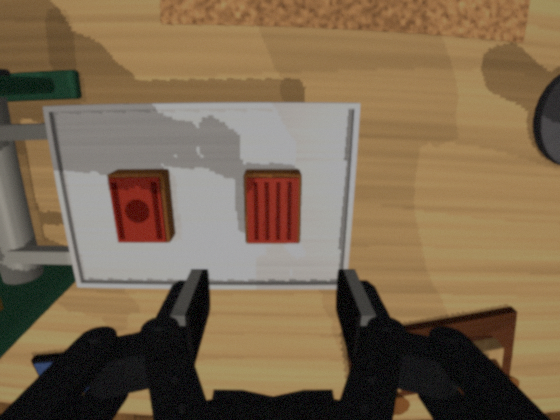

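Both blocks lie flat in the bed: block3 at (138,207) px, block1 at (272,208) px. Next is the crank handle.

Call:
carry_out --pt "0.05 -0.02 -0.02 0 0 0 30" --pt "0.11 -0.04 -0.042 0 0 0 30" --pt "0.16 -0.06 -0.042 0 0 0 30" --pt "0.185 -0.09 -0.042 0 0 0 30" --pt "0.19 -0.14 -0.042 0 0 0 30" --pt "0.19 -0.19 -0.042 0 0 0 30" --pt "0.19 -0.225 -0.042 0 0 0 30" --pt "0.19 -0.242 -0.042 0 0 0 30" --pt "0.19 -0.242 -0.042 0 0 0 30"

```text
clock: 12.6
position: [0.4448, -0.0263, 0.196]
tool_rot: [-3.141, 0.0, -3.114]
force: [-0.3, 0.6, 0.2]
grip_width: 0.0755
```

Run:
```python
from h import *
s=telemetry.observe();print(s["position"],s["tool_rot"],s["grip_width"],s["qpos"].round(2))
p,d=imaging.grab_frame("wrist"); cv2.imwrite(f"pics/w11.png",p)
c=cam("wrist",s);P=cloud(c,d);z=P[...,2]
m=(z>.185)&(z<.215)&(P[...,0]>.36)&(P[...,0]<.50)&(abs(P[...,1]+.025)<.04); Q=P[m]; print(m.sum())
if m.sum()>20: print(cv2.minAreaRect(Q[:,:2].astype(np.float32)),Q.min(0),Q.max(0))
p,d=imaging.grab_frame("scene"); cv2.imwrite(f"pics/s11.png",p)
```

```text
[ 0.44478852 -0.02633863  0.19600347] [-3.14139625e+00  1.04466785e-04 -3.11355944e+00] 0.0755292336962414 [-0.12  0.23  0.05  2.05 -0.01  0.86  1.54]
5622
((0.45674169063568115, -0.026331622153520584), (0.08682797104120255, 0.024939648807048798), 1.7674870491027832) [ 0.41334274 -0.03902746  0.18507912] [ 0.49999645 -0.01280458  0.20074317]
```

View pics/w11.png

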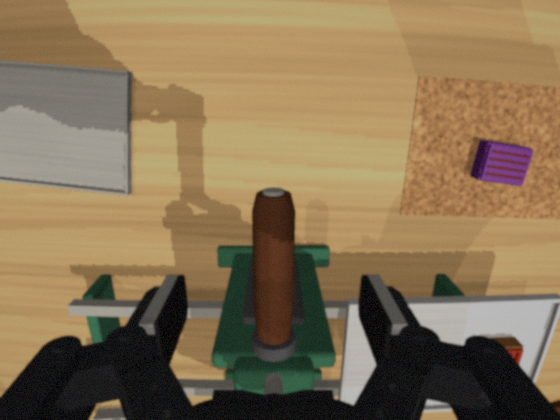

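View pics/s11.png

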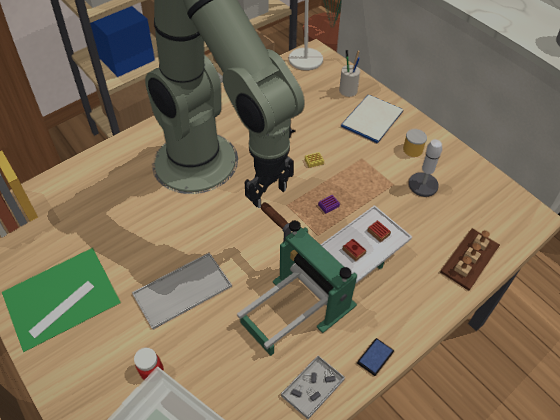

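Call:
carry_out --pt "0 0 0.04 0 0 0 30" --pt "0 0 0.068 0 0 0 30" --pt "0 0 0.068 0 0 0 30" --pt "0 0 0.068 0 0 0 255" --pt "0 0 0.068 0 0 0 255" --pt "0 0 0.068 0 0 0 255" --pt "0 0 0.068 0 0 0 255" --pt "0 0 0.068 0 0 0 255" --force 70

```text
clock: 13.7
position: [0.4454, -0.0252, 0.1289]
tool_rot: [3.141, 0.001, -3.111]
force: [-1.8, 0.9, 11.2]
grip_width: 0.0233
```

Run:
```python
from h import *
s=telemetry.observe();print(s["position"],s["force"],s["grip_width"])
p,d=imaging.grab_frame("wrist"); cv2.imwrite(f"pics/w12.png",p)
# cranking rows: dt rad/row
```

```text
[ 0.44536999 -0.0252437   0.12887797] [-1.84219865  0.89977935 11.21447222] 0.02325799061034119
```

View pics/w12.png

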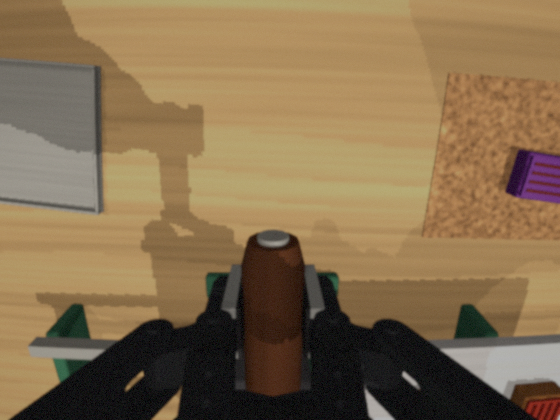

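```bash
cat > crank.py <<'E'
import numpy as np,json
def rnd(v): return np.round(v/.0005)*.0005
def P(a): return rnd(.07*np.sin(a)),rnd(-.07*np.cos(a))
def tab(A):
    A=list(A); a0=A[0]; i=1; n=0
    while i<len(A):
        y0,z0=P(A[i-1]); rows=[]
        for a in A[i:i+10]:
            y,z=P(a); rows.append([0,float(round(y-y0,4)),float(round(z-z0,4)),0,0,0,255])
        n+=1; print(n,round(A[min(i+9,len(A)-1)],2),json.dumps(rows)); i+=10
if __name__=="__main__":
    A=[0,.05,.14]; 
    while A[-1]<17.27-.16: A.append(A[-1]+.15)
    A+= [17.2,17.27,17.27]
    tab(A)
E
python3 crank.py
```

```text
1 1.34 [[0, 0.0035, 0.0, 0, 0, 0, 255], [0, 0.01, 0.0005, 0, 0, 0, 255], [0, 0.02, 0.003, 0, 0, 0, 255], [0, 0.03, 0.0065, 0, 0, 0, 255], [0, 0.039, 0.012, 0, 0, 0, 255], [0, 0.047, 0.0185, 0, 0, 0, 255], [0, 0.0545, 0.026, 0, 0, 0, 255], [0, 0.0605, 0.0345, 0, 0, 0, 255], [0, 0.065, 0.044, 0, 0, 0, 255], [0, 0.068, 0.054, 0, 0, 0, 255]]
2 2.84 [[0, 0.002, 0.0105, 0, 0, 0, 255], [0, 0.002, 0.021, 0, 0, 0, 255], [0, 0.0005, 0.031, 0, 0, 0, 255], [0, -0.0025, 0.0415, 0, 0, 0, 255], [0, -0.007, 0.0505, 0, 0, 0, 255], [0, -0.013, 0.0595, 0, 0, 0, 255], [0, -0.02, 0.067, 0, 0, 0, 255], [0, -0.0285, 0.0735, 0, 0, 0, 255], [0, -0.0375, 0.079, 0, 0, 0, 255], [0, -0.047, 0.083, 0, 0, 0, 255]]
3 4.34 [[0, -0.0105, 0.002, 0, 0, 0, 255], [0, -0.021, 0.003, 0, 0, 0, 255], [0, -0.0315, 0.002, 0, 0, 0, 255], [0, -0.0415, 0.0, 0, 0, 0, 255], [0, -0.0515, -0.004, 0, 0, 0, 255], [0, -0.0605, -0.009, 0, 0, 0, 255], [0, -0.0685, -0.0155, 0, 0, 0, 255], [0, -0.076, -0.0235, 0, 0, 0, 255], [0, -0.0815, -0.032, 0, 0, 0, 255], [0, -0.086, -0.0415, 0, 0, 0, 255]]
4 5.84 [[0, -0.0035, -0.01, 0, 0, 0, 255], [0
[... 2429 characters left out ...]
, 255]]
11 16.34 [[0, -0.0075, 0.0075, 0, 0, 0, 255], [0, -0.016, 0.014, 0, 0, 0, 255], [0, -0.025, 0.019, 0, 0, 0, 255], [0, -0.035, 0.0225, 0, 0, 0, 255], [0, -0.0455, 0.0245, 0, 0, 0, 255], [0, -0.0555, 0.025, 0, 0, 0, 255], [0, -0.066, 0.024, 0, 0, 0, 255], [0, -0.0765, 0.021, 0, 0, 0, 255], [0, -0.086, 0.017, 0, 0, 0, 255], [0, -0.095, 0.0115, 0, 0, 0, 255]]
12 17.27 [[0, -0.008, -0.007, 0, 0, 0, 255], [0, -0.0145, -0.015, 0, 0, 0, 255], [0, -0.0205, -0.0235, 0, 0, 0, 255], [0, -0.0245, -0.033, 0, 0, 0, 255], [0, -0.0275, -0.0435, 0, 0, 0, 255], [0, -0.0285, -0.054, 0, 0, 0, 255], [0, -0.0285, -0.051, 0, 0, 0, 255], [0, -0.0285, -0.056, 0, 0, 0, 255], [0, -0.0285, -0.056, 0, 0, 0, 255]]
```

Call:
carry_out --pt "0 0.0035 0.0 0 0 0 255" --pt "0 0.01 0.0005 0 0 0 255" --pt "0 0.02 0.003 0 0 0 255" --pt "0 0.03 0.0065 0 0 0 255" --pt "0 0.039 0.012 0 0 0 255" --pt "0 0.047 0.0185 0 0 0 255" --pt "0 0.0545 0.026 0 0 0 255" --pt "0 0.0605 0.0345 0 0 0 255" --pt "0 0.065 0.044 0 0 0 255" --pt "0 0.068 0.054 0 0 0 255"

```text
clock: 15.0
position: [0.4433, 0.0426, 0.0735]
tool_rot: [-3.141, 0.001, -3.112]
force: [4.4, -7.7, 0.0]
grip_width: 0.023
```

Run:
```python
from h import *
s=telemetry.observe();print(s["position"],s["force"],s["moment"],s["grip_width"],s["qpos"].round(2))
p,d=imaging.grab_frame("scene"); cv2.imwrite(f"pics/s13.png",p)
```

```text
[0.44330534 0.04263691 0.07348469] [ 4.38713529 -7.68061225  0.03290488] [-1.55017831 -1.10912757 -0.00539368] 0.023016446821826565 [-0.24  0.44  0.02  2.16 -0.02  0.54  1.39]
```

View pics/s13.png

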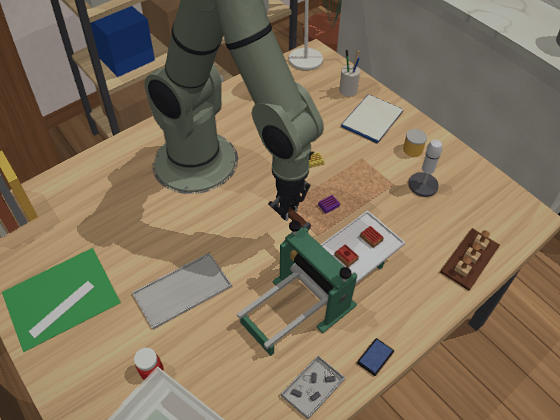

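Call:
carry_out --pt "0 0.002 0.0105 0 0 0 255" --pt "0 0.002 0.021 0 0 0 255" --pt "0 0.0005 0.031 0 0 0 255" --pt "0 -0.0025 0.0415 0 0 0 255" --pt "0 -0.007 0.0505 0 0 0 255" --pt "0 -0.013 0.0595 0 0 0 255" --pt "0 -0.02 0.067 0 0 0 255" --pt "0 -0.0285 0.0735 0 0 0 255" --pt "0 -0.0375 0.079 0 0 0 255" --pt "0 -0.047 0.083 0 0 0 255"

```text
clock: 16.3
position: [0.4449, -0.0055, -0.0086]
tool_rot: [-3.141, 0.001, -3.113]
force: [-3.4, -8.1, 43.9]
grip_width: 0.0231
```

Call:
carry_out --pt "0 -0.0105 0.002 0 0 0 255" --pt "0 -0.021 0.003 0 0 0 255" --pt "0 -0.0315 0.002 0 0 0 255" --pt "0 -0.0415 0.0 0 0 0 255" --pt "0 -0.0515 -0.004 0 0 0 255" --pt "0 -0.0605 -0.009 0 0 0 255" --pt "0 -0.0685 -0.0155 0 0 0 255" --pt "0 -0.076 -0.0235 0 0 0 255" --pt "0 -0.0815 -0.032 0 0 0 255" --pt "0 -0.086 -0.0415 0 0 0 255"

```text
clock: 17.55
position: [0.4472, -0.0904, 0.0321]
tool_rot: [3.142, 0.0, -3.112]
force: [5.9, -0.8, -11.1]
grip_width: 0.0227
```

Run:
```python
from h import *
s=telemetry.observe();print(s["position"],s["force"],s["moment"],s["grip_width"],s["qpos"].round(2))
p,d=imaging.grab_frame("scene"); cv2.imwrite(f"pics/s14.png",p)
```

```text
[ 0.44715699 -0.09044726  0.03208917] [  5.85052302  -0.81914212 -11.05490342] [-0.29907894 -1.24034353  0.07337379] 0.022735554642550837 [ 0.09  0.53 -0.03  2.16  0.03  0.45  1.64]
```

View pics/s14.png

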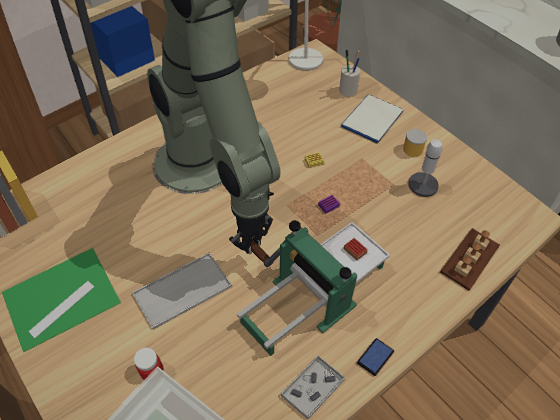

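Call:
carry_out --pt "0 -0.0035 -0.0105 0 0 0 255" --pt "0 -0.005 -0.021 0 0 0 255" --pt "0 -0.005 -0.032 0 0 0 255" --pt "0 -0.003 -0.0425 0 0 0 255" --pt "0 0.0 -0.0525 0 0 0 255" --pt "0 0.0045 -0.0615 0 0 0 255" --pt "0 0.0105 -0.0705 0 0 0 255" --pt "0 0.0175 -0.078 0 0 0 255" --pt "0 0.026 -0.0845 0 0 0 255" --pt "0 0.035 -0.0895 0 0 0 255"

```text
clock: 18.85
position: [0.4462, -0.0562, 0.1221]
tool_rot: [-3.14, 0.001, -3.113]
force: [3.6, -9.8, 1.3]
grip_width: 0.0229
```

Run:
```python
from h import *
s=telemetry.observe();print(s["position"],s["force"],s["moment"],s["grip_width"],s["qpos"].round(2))
p,d=imaging.grab_frame("scene"); cv2.imwrite(f"pics/s15.png",p)
```

```text
[ 0.44618321 -0.05621331  0.12210572] [ 3.64425704 -9.82750158  1.30253621] [-1.9339235  -0.76510832  0.08560192] 0.0229475768983298 [ 0.02  0.35 -0.04  2.11  0.02  0.68  1.57]
```

View pics/s15.png

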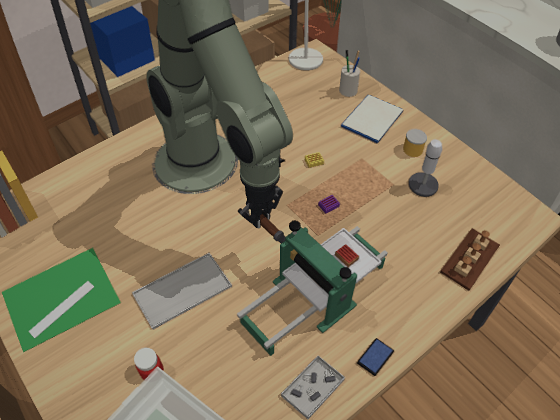

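Block3 is at the roller now, block1 visible at (346,255). Continuing.

Call:
carry_out --pt "0 0.01 -0.004 0 0 0 255" --pt "0 0.02 -0.0065 0 0 0 255" --pt "0 0.0305 -0.007 0 0 0 255" --pt "0 0.041 -0.006 0 0 0 255" --pt "0 0.051 -0.0035 0 0 0 255" --pt "0 0.061 0.0 0 0 0 255" --pt "0 0.07 0.0055 0 0 0 255" --pt "0 0.078 0.012 0 0 0 255" --pt "0 0.085 0.02 0 0 0 255" --pt "0 0.091 0.0285 0 0 0 255"

```text
clock: 20.15
position: [0.4435, 0.0355, 0.0929]
tool_rot: [-3.141, 0.001, -3.112]
force: [8.7, -11.0, -5.3]
grip_width: 0.0232
```

Call:
carry_out --pt "0 0.0045 0.0095 0 0 0 255" --pt "0 0.0075 0.0195 0 0 0 255" --pt "0 0.009 0.03 0 0 0 255" --pt "0 0.0085 0.0405 0 0 0 255" --pt "0 0.007 0.051 0 0 0 255" --pt "0 0.004 0.061 0 0 0 255" --pt "0 -0.001 0.0705 0 0 0 255" --pt "0 -0.007 0.079 0 0 0 255" --pt "0 -0.014 0.0865 0 0 0 255" --pt "0 -0.0225 0.093 0 0 0 255"

```text
clock: 21.4
position: [0.4442, 0.0126, 0.0003]
tool_rot: [-3.141, 0.001, -3.112]
force: [2.2, -7.7, 18.6]
grip_width: 0.023
```

Run:
```python
from h import *
s=telemetry.observe();print(s["position"],s["force"],s["moment"],s["grip_width"],s["qpos"].round(2))
p,d=imaging.grab_frame("scene"); cv2.imwrite(f"pics/s16.png",p)
```

```text
[4.44249195e-01 1.26372638e-02 2.94628738e-04] [ 2.15172229 -7.73700788 18.56349291] [-1.69410663 -0.47018568 -0.01422848] 0.023046048578405753 [-0.12  0.59 -0.05  2.2   0.08  0.36  1.36]
```

View pics/s16.png

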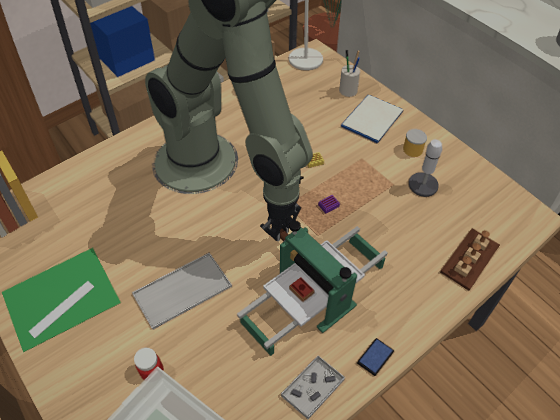

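Call:
carry_out --pt "0 -0.009 0.005 0 0 0 255" --pt "0 -0.019 0.0085 0 0 0 255" --pt "0 -0.029 0.011 0 0 0 255" --pt "0 -0.0395 0.0115 0 0 0 255" --pt "0 -0.05 0.0105 0 0 0 255" --pt "0 -0.06 0.008 0 0 0 255" --pt "0 -0.07 0.004 0 0 0 255" --pt "0 -0.079 -0.0015 0 0 0 255" --pt "0 -0.087 -0.008 0 0 0 255" --pt "0 -0.094 -0.016 0 0 0 255"

```text
clock: 22.7
position: [0.4469, -0.0808, 0.0159]
tool_rot: [3.141, 0.0, -3.111]
force: [7.8, -2.3, -13.3]
grip_width: 0.0227
```

Call:
carry_out --pt "0 -0.0055 -0.0085 0 0 0 255" --pt "0 -0.01 -0.018 0 0 0 255" --pt "0 -0.013 -0.028 0 0 0 255" --pt "0 -0.0145 -0.0385 0 0 0 255" --pt "0 -0.014 -0.049 0 0 0 255" --pt "0 -0.0125 -0.0595 0 0 0 255" --pt "0 -0.009 -0.0695 0 0 0 255" --pt "0 -0.0045 -0.079 0 0 0 255" --pt "0 0.0015 -0.0875 0 0 0 255" --pt "0 0.009 -0.095 0 0 0 255"

```text
clock: 23.95
position: [0.4466, -0.0725, 0.1114]
tool_rot: [-3.141, 0.001, -3.112]
force: [5.8, -8.3, -3.7]
grip_width: 0.0232
```

Call:
carry_out --pt "0 0.0085 -0.006 0 0 0 255" --pt "0 0.0175 -0.011 0 0 0 255" --pt "0 0.0275 -0.015 0 0 0 255" --pt "0 0.0375 -0.017 0 0 0 255" --pt "0 0.048 -0.0175 0 0 0 255" --pt "0 0.0585 -0.0165 0 0 0 255" --pt "0 0.069 -0.014 0 0 0 255" --pt "0 0.0785 -0.01 0 0 0 255" --pt "0 0.0875 -0.0045 0 0 0 255" --pt "0 0.0955 0.0025 0 0 0 255"

```text
clock: 25.2
position: [0.4438, 0.0238, 0.1085]
tool_rot: [-3.141, 0.001, -3.112]
force: [7.0, -7.7, -5.5]
grip_width: 0.0228
```

Run:
```python
from h import *
s=telemetry.observe();print(s["position"],s["force"],s["moment"],s["grip_width"],s["qpos"].round(2))
p,d=imaging.grab_frame("scene"); cv2.imwrite(f"pics/s17.png",p)
```

```text
[0.44382454 0.02377317 0.10849031] [ 6.96495522 -7.6789031  -5.52625471] [-1.75130079 -1.56186436 -0.01980478] 0.022793697690868475 [-0.07  0.37 -0.14  2.13  0.09  0.64  1.32]
```

View pics/s17.png

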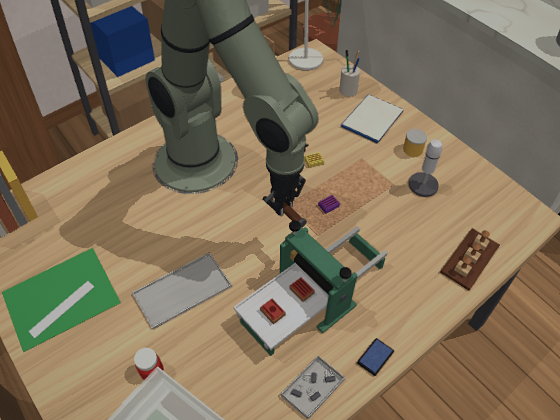

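Both blocks are through ((272,310) and (301,289)); continuing to the far stop.

Call:
carry_out --pt "0 0.007 0.008 0 0 0 255" --pt "0 0.0125 0.0165 0 0 0 255" --pt "0 0.017 0.026 0 0 0 255" --pt "0 0.0195 0.0365 0 0 0 255" --pt "0 0.021 0.0465 0 0 0 255" --pt "0 0.0205 0.057 0 0 0 255" --pt "0 0.019 0.0675 0 0 0 255" --pt "0 0.0155 0.0775 0 0 0 255" --pt "0 0.0105 0.087 0 0 0 255" --pt "0 0.0045 0.095 0 0 0 255"

```text
clock: 26.5
position: [0.4438, 0.0276, 0.0136]
tool_rot: [-3.141, 0.001, -3.112]
force: [4.4, -9.1, 11.9]
grip_width: 0.0226
```

Call:
carry_out --pt "0 -0.0075 0.0075 0 0 0 255" --pt "0 -0.016 0.014 0 0 0 255" --pt "0 -0.025 0.019 0 0 0 255" --pt "0 -0.035 0.0225 0 0 0 255" --pt "0 -0.0455 0.0245 0 0 0 255" --pt "0 -0.0555 0.025 0 0 0 255" --pt "0 -0.066 0.024 0 0 0 255" --pt "0 -0.0765 0.021 0 0 0 255" --pt "0 -0.086 0.017 0 0 0 255" --pt "0 -0.095 0.0115 0 0 0 255"

```text
clock: 27.75
position: [0.4464, -0.0661, 0.0019]
tool_rot: [3.141, 0.0, -3.111]
force: [6.6, 4.0, -8.7]
grip_width: 0.0231
```

Call:
carry_out --pt "0 -0.008 -0.007 0 0 0 255" --pt "0 -0.0145 -0.015 0 0 0 255" --pt "0 -0.0205 -0.0235 0 0 0 255" --pt "0 -0.0245 -0.033 0 0 0 255" --pt "0 -0.0275 -0.0435 0 0 0 255" --pt "0 -0.0285 -0.051 0 0 0 255" --pt "0 -0.0285 -0.055 0 0 0 255" --pt "0 -0.0285 -0.057 0 0 0 255" --pt "0 -0.0285 -0.057 0 0 0 255"

```text
clock: 28.88
position: [0.4473, -0.0958, 0.0588]
tool_rot: [-3.141, 0.0, -3.112]
force: [7.0, -9.4, -11.9]
grip_width: 0.0228
```

Run:
```python
from h import *
s=telemetry.observe();print(s["position"],s["force"],s["moment"],s["grip_width"],s["qpos"].round(2))
for n in ("scene","top"):
    p,d=imaging.grab_frame(n); cv2.imwrite(f"pics/{n}18.png",p); np.save(f"pics/{n}18.npy",d)
```

```text
[ 0.44732375 -0.09580152  0.05884772] [  6.95360208  -9.40874501 -11.87947514] [-1.83943013 -1.43985732  0.04371767] 0.022791891159075577 [ 0.22  0.48 -0.17  2.13  0.16  0.54  1.53]
```

View pics/scene18.png

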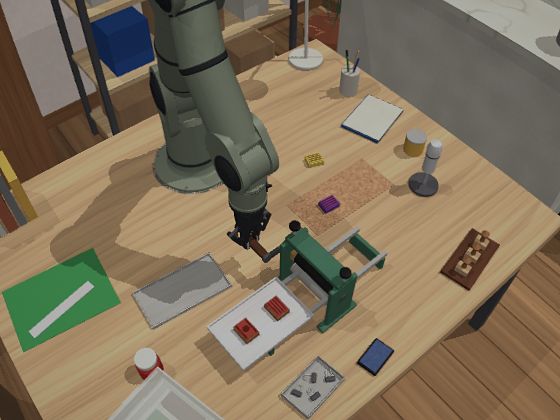

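View pics/top18.png

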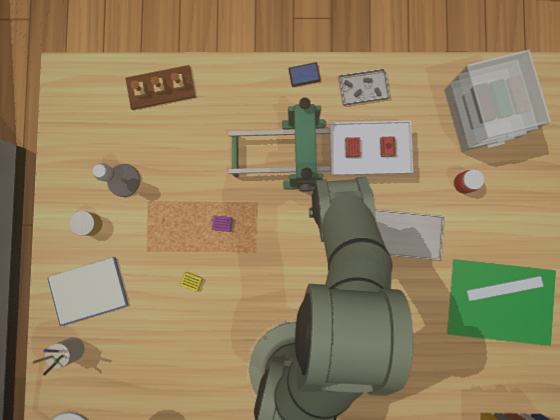

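Run:
```python
from h import *
for n in ("top","scene"):
    c=cam(n); P=cloud(c,np.load(f"pics/{n}18.npy")); img=cv2.imread(f"pics/{n}18.png"); h=cv2.cvtColor(img,cv2.COLOR_BGR2HSV)
    z=P[...,2];x=P[...,0];y=P[...,1]
    m=(h[...,1]<45)&(z>.066)&(z<.092)&(x>.5)&(x<.78)&(y<-.05)&(y>-.4)
    m=cv2.morphologyEx(m.astype(np.uint8),cv2.MORPH_OPEN,np.ones((3,3)))>0
    print(n,m.sum(),cv2.minAreaRect(P[m][:,:2].astype(np.float32)))
    red=((h[...,0]<8)|(h[...,0]>172))&(h[...,1]>140)&(h[...,2]>40)&(z>.05)&(y>-.45)
    k,l,st,ce=cv2.connectedComponentsWithStats(red.astype(np.uint8))
    for i in range(1,k):
        if st[i,4]>40:
            rr=cv2.minAreaRect(np.argwhere(l==i)[:,::-1].astype(np.float32))
            W=onplane(c,cv2.boxPoints(rr),.097)[:,:2]; e=W[1]-W[0];f=W[2]-W[1]
            print(st[i],W.mean(0).round(4),np.linalg.norm(e).round(4),np.linalg.norm(f).round(4),np.degrees(np.arctan2(e[1],e[0])).round(1),np.degrees(np.arctan2(f[1],f[0])).round(1),np.median(z[l==i]))
```

```text
top 3625 ((0.6414932012557983, -0.21110352873802185), (0.15251906216144562, 0.23182418942451477), 1.455511450767517)
[382 137  13  18 135] [ 0.6416 -0.2572] 0.0318 0.0498 -82.6 -173.5 0.09693747643300665
[346 138  14  18 159] [ 0.6399 -0.1562] 0.0354 0.0498 -85.9 -176.5 0.09628358741162768
scene 4196 ((0.6404950618743896, -0.1946028769016266), (0.15331371128559113, 0.2589709162712097), 1.6201094388961792)
[265 296  23  21 248] [ 0.6408 -0.1556] 0.0373 0.0515 97.5 -0.4 0.0975437067407453
[234 319  24  21 269] [ 0.6433 -0.254 ] 0.0391 0.0513 94.4 -1.8 0.09761500213454277
```

Call:
carry_out --pt "0 0 0 0 0 0 100" --pt "0 0 0 0 0 0 100" --pt "0 0 0 0 0 0 100" --pt "0 0 -0.03 0 0 0 100" --pt "0 0 -0.08 0 0 0 100" --pt "0 0 -0.12 0 0 0 85" --pt "0 0 -0.12 0 0 0 85" --force 30

```text
clock: 29.85
position: [0.4484, -0.0954, 0.182]
tool_rot: [-3.141, 0.005, -3.112]
force: [0.1, -0.4, -0.7]
grip_width: 0.0571
```

Run:
```python
from h import *
s=telemetry.observe();print(s["position"],s["force"],s["grip_width"])
p,d=imaging.grab_frame("wrist"); cv2.imwrite("pics/w19.png",p)
go(.45,-.25,.18,181.7);go(.642,-.2555,.12,181.7)
```

```text
[ 0.44835134 -0.09542877  0.18202275] [ 0.10905215 -0.38555156 -0.72862506] 0.05711616443945346
row [0.0021, -0.1547, 0.0005, -0.0005, 0.0022, 0.0005] rows>= 2.5
row [-0.1895, -0.1659, 0.0609, -0.0005, 0.0022, 0.0005] rows>= 4.1
```

View pics/w19.png

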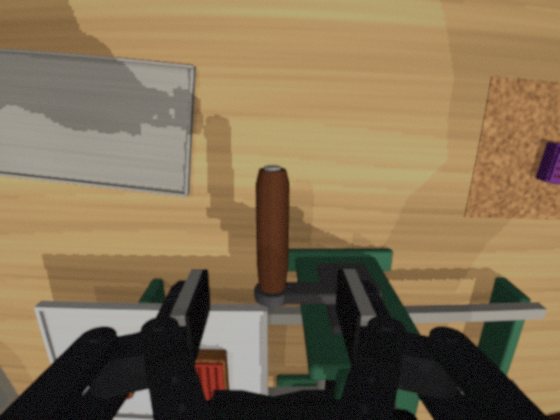

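Handle released, lying level toward −y. Now to above block3.

Call:
carry_out --pt "0 -0.05 0 0 0 0 75" --pt "0 -0.1 0 0 0 0 75" --pt "-0.02 -0.145 0 0 0 0 75" --pt "-0.07 -0.16 0.02 0 0 0 75" --pt "-0.12 -0.166 0.04 0 0 0 75" --pt "-0.17 -0.166 0.055 0 0 0 75" --pt "-0.189 -0.166 0.061 0 0 0 75" --pt "-0.189 -0.166 0.061 0 0 0 75"

```text
clock: 30.9
position: [0.6407, -0.2544, 0.1157]
tool_rot: [3.14, -0.003, -3.11]
force: [-0.9, 0.1, -0.3]
grip_width: 0.0606
```

```bash
cat > blk.py <<'E'
from h import *
import sys
zp=float(sys.argv[1]); nm=sys.argv[2]
s=telemetry.observe();print(s["position"],s["tool_rot"][2],s["force"].round(1),s["grip_width"],s["qpos"].round(2))
p,d=imaging.grab_frame("wrist"); cv2.imwrite(f"pics/{nm}.png",p)
c=cam("wrist",s);P=cloud(c,d);z=P[...,2]
h=cv2.cvtColor(p,cv2.COLOR_BGR2HSV)
red=((h[...,0]<8)|(h[...,0]>172))&(h[...,1]>140)&(h[...,2]>40)
k,l,st,ce=cv2.connectedComponentsWithStats(red.astype(np.uint8))
for i in range(1,k):
    if st[i,4]>300:
        rr=cv2.minAreaRect(np.argwhere(l==i)[:,::-1].astype(np.float32))
        W=onplane(c,cv2.boxPoints(rr),zp)[:,:2]; e=W[1]-W[0];f=W[2]-W[1]
        print(st[i],W.mean(0).round(4),np.linalg.norm(e).round(4),np.linalg.norm(f).round(4),np.degrees(np.arctan2(e[1],e[0])).round(1),np.degrees(np.arctan2(f[1],f[0])).round(1),np.median(z[l==i]).round(4))
E
python3 blk.py .097 w20
```

```text
[ 0.64070967 -0.25437183  0.11573165] -3.1101082052306674 [-0.9  0.1 -0.3] 0.06058726902284162 [ 0.37  0.71 -0.13  1.47  0.1   0.97  1.82]
[  0  50  20  67 959] [ 0.5542 -0.4064] 0.0117 0.0363 88.0 -8.7 0.0142
[ 238  196   62   75 4463] [ 0.641  -0.2574] 0.049 0.036 179.9 91.7 0.096
[ 394  197   67   74 4155] [ 0.639  -0.1586] 0.0526 0.0368 -178.0 85.3 0.0959
```

View pics/w20.png

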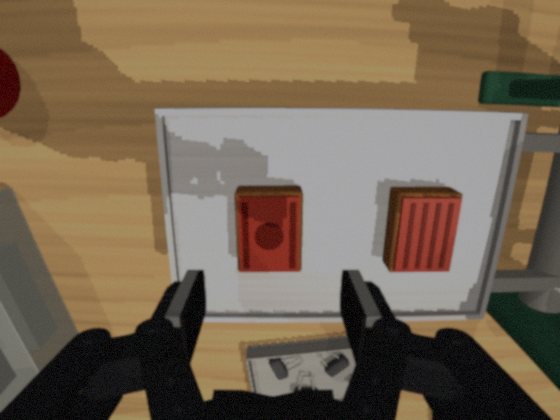

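Call:
carry_out --pt "0 -0.002 0.04 0 0 0 75" --pt "0 -0.002 0.07 0 0 0 75" --pt "0 -0.002 0.0755 0 0 0 75" --pt "0 -0.002 0.0755 0 0 0 255" --pt "0 -0.002 0.0755 0 0 0 255" --pt "0 -0.002 0.0755 0 0 0 255" --pt "0 -0.002 0.0755 0 0 0 255" --force 30

```text
clock: 31.82
position: [0.6415, -0.2578, 0.0442]
tool_rot: [-3.141, 0.001, -3.111]
force: [-1.2, 0.8, 8.1]
grip_width: 0.0413
```

Run:
```python
from h import *
s=telemetry.observe();print(s["position"],s["force"],s["grip_width"])
go(.3915,-.352,.1,174.8);go(.3915,-.352,.0,174.8)
```

```text
[ 0.64146765 -0.25778966  0.04415435] [-1.24648848  0.81208507  8.13513754] 0.041254560003270754
row [0.2526, -0.0867, -0.0561, -0.0005, 0.0013, 0.1209] rows>= 4.4
row [0.2527, -0.0866, 0.0439, -0.0005, 0.0013, 0.1209] rows>= 4.3
```

Call:
carry_out --pt "0 0 -0.03 0 0 0 255" --pt "0 0 -0.07 0 0 0 255" --pt "0.03 -0.01 -0.08 0 0 0.015 255" --pt "0.08 -0.027 -0.08 0 0 0.04 255" --pt "0.13 -0.044 -0.08 0 0 0.06 255" --pt "0.18 -0.062 -0.08 0 0 0.09 255" --pt "0.22 -0.076 -0.05 0 0 0.12 255" --pt "0.253 -0.087 -0.01 0 0 0.121 255" --pt "0.253 -0.087 0.015 0 0 0.121 255" --pt "0.253 -0.087 0.015 0 0 0.121 255"

```text
clock: 33.08
position: [0.3901, -0.3517, 0.0272]
tool_rot: [3.14, -0.002, 3.051]
force: [1.2, 0.1, -0.3]
grip_width: 0.0414
```

```bash
python3 blk.py .05 w21
python3 - <<'E'
from h import *
p,d=imaging.grab_frame("scene"); cv2.imwrite("pics/s21.png",p)
E
```

```text
[ 0.39008474 -0.35169788  0.0272428 ] 3.050535144095721 [ 1.2  0.1 -0.3] 0.041423178995008914 [ 0.69  0.61 -0.09  1.98  0.1   0.56  2.01]
[ 227  244   92  103 8802] [ 0.409  -0.3541] 0.0447 0.0618 84.7 -2.7 0.0791
```

View pics/w21.png

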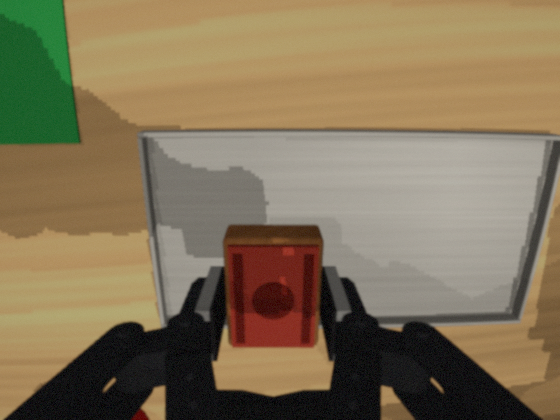

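View pics/s21.png

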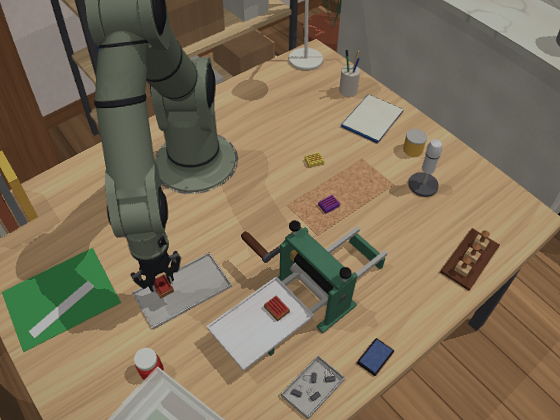

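Call:
carry_out --pt "0 0 0.025 0 0 0 255" --pt "0 0 0.045 0 0 0 255" --pt "0 0 0.05 0 0 0 255" --pt "0 0 0.05 0 0 0 255" --pt "0 0 0.05 0 0 0 255"

```text
clock: 33.8
position: [0.3913, -0.3525, -0.021]
tool_rot: [-3.141, 0.001, 3.051]
force: [0.1, 0.1, -1.2]
grip_width: 0.0414
```

```bash
python3 blk.py .0255 w22
python3 - <<'E'
from h import *
p,d=imaging.grab_frame("scene"); cv2.imwrite("pics/s22.png",cv2.resize(p[220:340,90:270],None,fx=4,fy=4,interpolation=cv2.INTER_CUBIC))
E
```

```text
[ 0.39129299 -0.35251195 -0.02098006] 3.0507515049377467 [ 0.1  0.1 -1.2] 0.041354951003394286 [ 0.68  0.7  -0.08  1.99  0.12  0.45  1.99]
[ 227  245   93  102 8793] [ 0.3952 -0.3532] 0.0522 0.0384 172.0 84.7 0.0309
```

View pics/w22.png

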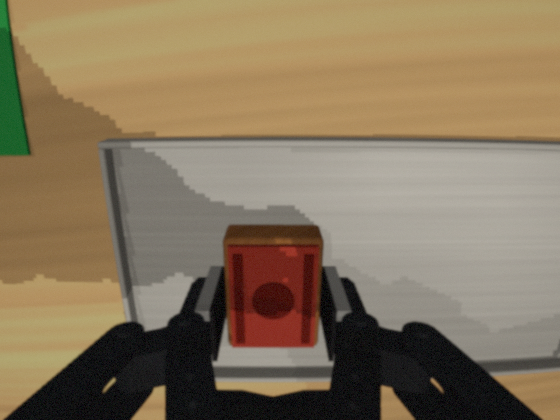

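View pics/s22.png

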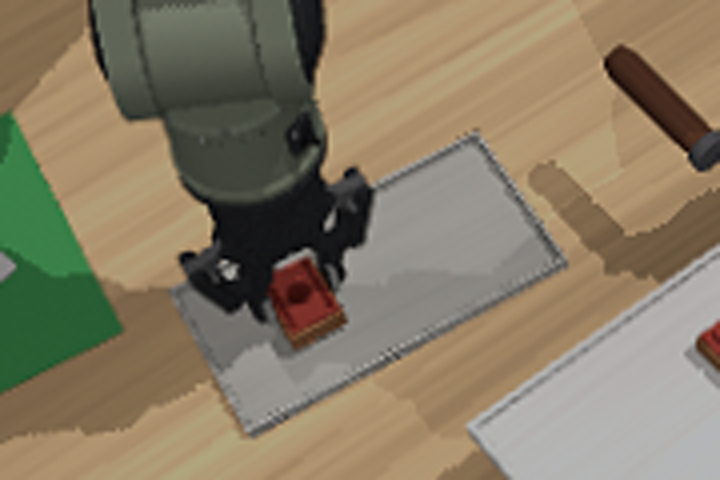

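Call:
carry_out --pt "0 0 0.004 0 0 0 255" --pt "0 0 0.007 0 0 0 255" --pt "0 0 0.007 0 0 0 255"

```text
clock: 34.28
position: [0.391, -0.3522, -0.0286]
tool_rot: [-3.141, 0.0, 3.051]
force: [-1.2, 1.9, 14.2]
grip_width: 0.0413
```

```bash
python3 blk.py .0255 w23
```

```text
[ 0.39098111 -0.35220807 -0.02863357] 3.0507918027200445 [-1.2  1.9 14.2] 0.041254423860564465 [ 0.68  0.71 -0.08  1.99  0.12  0.44  1.99]
[ 227  245   93  103 8891] [ 0.3903 -0.3525] 0.0362 0.0497 84.7 -2.6 0.024
```

Call:
carry_out --pt "0 0 -0.0005 0 0 0 255" --pt "0 0 -0.0005 0 0 0 85" --pt "0 0 -0.0005 0 0 0 85" --pt "0 0 -0.0005 0 0 0 85" --pt "0 0 -0.04 0 0 0 85" --pt "0 0 -0.09 0 0 0 80" --pt "0 0 -0.14 0 0 0 75" --pt "0 0 -0.15 0 0 0 75"

```text
clock: 35.33
position: [0.3918, -0.3531, 0.1239]
tool_rot: [-3.139, 0.004, 3.05]
force: [0.9, 0.2, 0.1]
grip_width: 0.0602
```

```bash
python3 blk.py .0255 w24;  python3 - <<'E'
from h import *
go(.6395,-.158,.12,181.7)
E
```

```text
[ 0.39177568 -0.35308966  0.12391799] 3.0504820403703947 [0.9 0.2 0.1] 0.060160320736390285 [ 0.71  0.46 -0.11  1.92  0.07  0.76  2.03]
[ 251  166   46   58 2556] [ 0.3906 -0.3531] 0.0361 0.049 84.7 -4.1 0.0239
row [-0.2292, 0.2166, 0.0037, -0.0022, 0.0029, -0.1206] rows>= 5.0
```

View pics/w24.png

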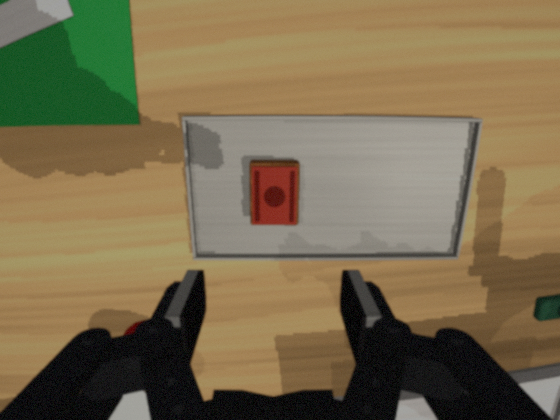

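Call:
carry_out --pt "-0.05 0.03 -0.02 0 0 -0.02 75" --pt "-0.1 0.07 -0.03 0 0 -0.05 75" --pt "-0.15 0.11 -0.03 0 0 -0.08 75" --pt "-0.19 0.15 -0.02 0 0 -0.1 75" --pt "-0.22 0.19 0 0 0 -0.12 75" --pt "-0.229 0.216 0.004 0 0 -0.121 75" --pt "-0.229 0.216 0.004 0 0 -0.121 75" --pt "-0.229 0.216 0.004 0 0 -0.121 75"

```text
clock: 36.38
position: [0.6376, -0.1586, 0.116]
tool_rot: [-3.141, -0.002, -3.112]
force: [-0.5, -0.6, -0.2]
grip_width: 0.0599
```

```bash
python3 blk.py .097 w25
```

```text
[ 0.63763261 -0.15855527  0.11595738] -3.1120069335666436 [-0.5 -0.6 -0.2] 0.05992114927755913 [ 0.25  0.66 -0.16  1.57  0.12  0.93  1.66]
[ 244  197   62   75 4457] [ 0.6386 -0.1579] 0.0361 0.0491 91.6 3.3 0.0959
```

View pics/w25.png

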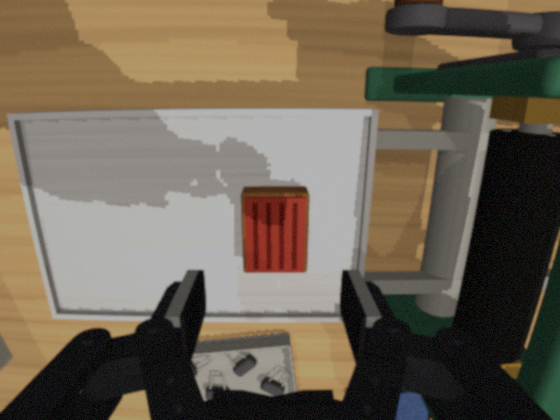

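Call:
carry_out --pt "0 0 0.04 0 0 0 75" --pt "0 0 0.07 0 0 0 75" --pt "0 0 0.0735 0 0 0 75" --pt "0 0 0.0735 0 0 0 75" --pt "0 0 0.0735 0 0 0 255" --pt "0 0 0.0735 0 0 0 255" --pt "0 0 0.0735 0 0 0 255" --pt "0 0 0.0735 0 0 0 255" --force 30

```text
clock: 37.42
position: [0.6391, -0.1582, 0.0451]
tool_rot: [-3.141, 0.002, -3.112]
force: [-1.8, -0.3, 5.0]
grip_width: 0.0411
```

Run:
```python
from h import *
s=telemetry.observe();print(s["position"],s["force"],s["grip_width"])
# target 92 mm along tray +y from block3 (.3906,-.3531), tray y dir 84.8deg
t=np.array([.3906,-.3531])+.092*np.array([.0906,.9959]);t[0]+=.002;print(t)
go(t[0],t[1],.02,174.8)
```

```text
[ 0.63909432 -0.15823495  0.04508853] [-1.75094215 -0.25571045  4.95383111] 0.041051974625270854
[ 0.4009352 -0.2614772]
row [0.2412, -0.0961, 0.0247, -0.0006, 0.002, 0.1206] rows>= 4.2
```

Call:
carry_out --pt "0 0 -0.03 0 0 0 255" --pt "0 0 -0.07 0 0 0 255" --pt "0.03 -0.025 -0.09 0 0 0.015 255" --pt "0.08 -0.06 -0.09 0 0 0.04 255" --pt "0.13 -0.09 -0.09 0 0 0.06 255" --pt "0.18 -0.096 -0.08 0 0 0.09 255" --pt "0.22 -0.096 -0.05 0 0 0.12 255" --pt "0.241 -0.096 0 0 0 0.121 255" --pt "0.241 -0.096 0.04 0 0 0.121 255" --pt "0.241 -0.096 0.05 0 0 0.121 255"

```text
clock: 38.67
position: [0.3999, -0.2608, -0.0074]
tool_rot: [3.141, -0.002, 3.051]
force: [0.2, 0.4, 0.7]
grip_width: 0.041
```

```bash
python3 blk.py .045 w26
```

```text
[ 0.39987072 -0.26077952 -0.00737381] 3.0507583673288314 [0.2 0.4 0.7] 0.04101160044624331 [ 0.53  0.63 -0.1   2.11  0.14  0.41  1.8 ]
[  42  224   89   92 6570] [ 0.3811 -0.3389] 0.0329 0.0469 93.1 -5.9 0.024
[ 228  242   91  102 8721] [ 0.3987 -0.2611] 0.0358 0.0494 84.7 -2.7 0.0435
```

View pics/w26.png

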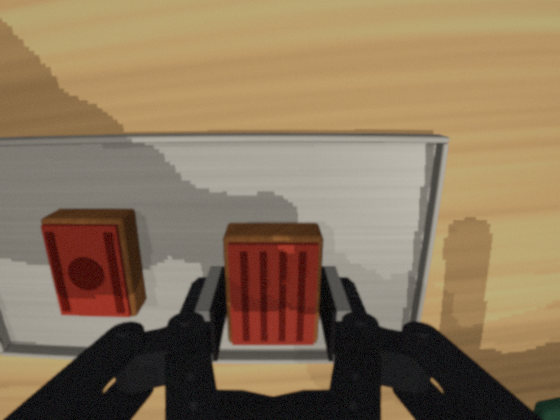

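Call:
carry_out --pt "0 0 0.01 0 0 0 255" --pt "0 0 0.0185 0 0 0 255" --pt "0 0 0.0185 0 0 0 255" --pt "0 0 0.0185 0 0 0 255"

```text
clock: 39.22
position: [0.4006, -0.2612, -0.0246]
tool_rot: [-3.141, 0.0, 3.051]
force: [-0.0, -0.4, -0.3]
grip_width: 0.0413
```

```bash
python3 blk.py .0255 w27
```

```text
[ 0.40059947 -0.26116288 -0.02464466] 3.0507547391362495 [-0.  -0.4 -0.3] 0.04128660006063772 [ 0.52  0.67 -0.09  2.12  0.15  0.37  1.79]
[  18  237  100  101 7674] [ 0.3904 -0.3516] 0.0378 0.0544 95.3 -5.1 0.024
[ 228  242   91  102 8717] [ 0.4007 -0.2615] 0.0364 0.0503 84.7 -2.7 0.0263
```

Call:
carry_out --pt "0 0 0.002 0 0 0 255" --pt "0 0 0.002 0 0 0 255" --pt "0 0 0.002 0 0 0 85" --pt "0 0 0.002 0 0 0 85" --pt "0 0 0.002 0 0 0 85" --pt "0 0 -0.04 0 0 0 85" --pt "0 0 -0.09 0 0 0 75" --pt "0 0 -0.14 0 0 0 60" --pt "0 0 -0.2 0 0 0 30" --pt "0 0 -0.2 0 0 0 30"

```text
clock: 40.52
position: [0.4021, -0.2621, 0.1789]
tool_rot: [-3.139, 0.006, 3.05]
force: [-0.3, 0.1, -1.3]
grip_width: 0.0754
```

```bash
python3 blk.py .0255 w28
python3 - <<'E'
from h import *
p,d=imaging.grab_frame("scene"); cv2.imwrite("pics/s28.png",p)
c=cam("scene");P=cloud(c,d);z=P[...,2]
m=(z>.10)&(z<.14)&(P[...,0]>.38)&(P[...,0]<.5)&(P[...,1]<-.06)&(P[...,1]>-.14);Q=P[m]
print(m.sum(),cv2.minAreaRect(Q[:,:2].astype(np.float32)),Q[:,2].max())
go(.448,-.0955,.15,181.7)
E
```

```text
[ 0.40211752 -0.26210508  0.1789008 ] 3.050378296527809 [-0.3  0.1 -1.3] 0.07538060526893811 [ 0.58  0.31 -0.15  1.99  0.06  0.84  1.87]
[ 161  152   41   50 1849] [ 0.3911 -0.3524] 0.0368 0.0502 87.8 -5.5 0.0241
[ 255  153   39   50 1889] [ 0.4001 -0.2616] 0.0361 0.0489 84.7 -4.3 0.0239
[  46  289   71   56 2350] [ 0.5406 -0.4952] 0.0782 0.0686 143.2 59.1 0.0418
243 ((0.45899999141693115, -0.0936814546585083), (0.08120878040790558, 0.02588542364537716), 1.3556644916534424) 0.1346474069505592
row [-0.0324, 0.1692, 0.0252, -0.0005, 0.0008, -0.1205] rows>= 2.8
```

View pics/w28.png

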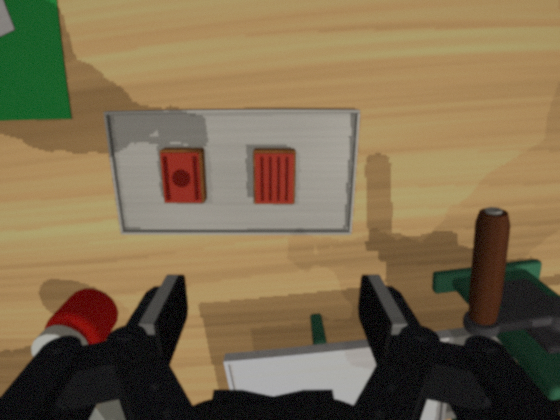

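View pics/s28.png

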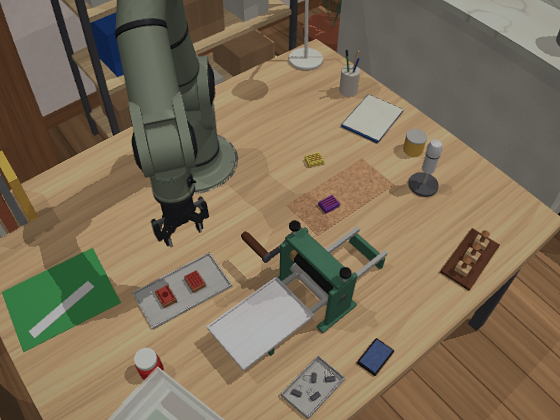

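Call:
carry_out --pt "-0.01 0.05 0 0 0 -0.03 50" --pt "-0.02 0.1 0 0 0 -0.08 50" --pt "-0.032 0.15 0.01 0 0 -0.12 50" --pt "-0.032 0.169 0.025 0 0 -0.121 50" --pt "-0.032 0.169 0.04 0 0 -0.121 50" --pt "-0.032 0.169 0.04 0 0 -0.121 50"

```text
clock: 41.38
position: [0.4463, -0.0963, 0.1334]
tool_rot: [3.141, -0.003, -3.112]
force: [-0.4, -0.1, 0.6]
grip_width: 0.0686
```

Run:
```python
from h import *
s=telemetry.observe();print(s["position"],s["tool_rot"],s["grip_width"])
p,d=imaging.grab_frame("wrist"); cv2.imwrite(f"pics/w29.png",p)
c=cam("wrist",s);P=cloud(c,d);z=P[...,2]
m=(z>.11)&(z<.138)&(P[...,0]>.36)&(P[...,0]<.50)&(abs(P[...,1]+.095)<.03); Q=P[m]; print(m.sum())
print(cv2.minAreaRect(Q[:,:2].astype(np.float32)),Q.min(0),Q.max(0))
go(.447,-.0955,.059,181.7)
```

```text
[ 0.44632779 -0.09630643  0.1334251 ] [ 3.14123354 -0.00326935 -3.11205892] 0.06859836298602477
5205
((0.4577578902244568, -0.09618707001209259), (0.08491551876068115, 0.024828298017382622), 1.508048415184021) [ 0.41530372 -0.10882359  0.11032804] [ 0.49999222 -0.08290348  0.13014715]
row [-0.0004, 0.001, 0.0752, 0.0001, -0.002, -0.0007] rows>= 1.2
```

View pics/w29.png

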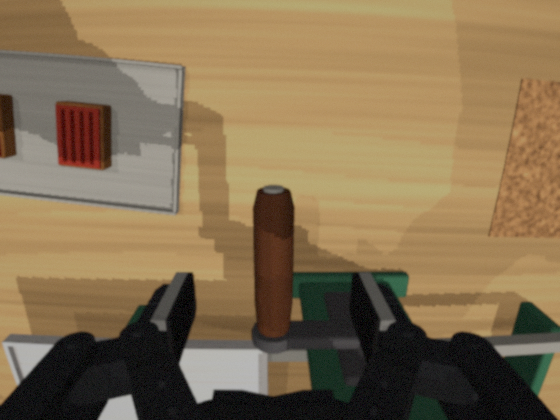

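Call:
carry_out --pt "0 0 0.04 0 0 0 50" --pt "0 0 0.074 0 0 0 50" --pt "0 0 0.074 0 0 0 50" --pt "0 0 0.074 0 0 0 255" --pt "0 0 0.074 0 0 0 255" --pt "0 0 0.074 0 0 0 255" --pt "0 0 0.074 0 0 0 255" --pt "0 0 0.074 0 0 0 255" --force 70

```text
clock: 42.42
position: [0.4481, -0.0959, 0.0613]
tool_rot: [-3.141, 0.001, -3.112]
force: [3.8, -3.8, 0.8]
grip_width: 0.0227
```

Run:
```python
from h import *
s=telemetry.observe();print(s["position"],s["force"],s["grip_width"])
from crank import tab
A=[17.27,17.22,17.13]
while A[-1]>.2: A.append(A[-1]-.15)
print(A[-1])
A+=[.05,0.0,0.0]
tab(A)
```

```text
[ 0.44814169 -0.09588415  0.06131949] [ 3.82248417 -3.84163877  0.80932249] 0.022671350649132036
0.1799999999999822
1 15.93 [[0, 0.0, 0.0035, 0, 0, 0, 255], [0, 0.001, 0.01, 0, 0, 0, 255], [0, 0.003, 0.02, 0, 0, 0, 255], [0, 0.007, 0.03, 0, 0, 0, 255], [0, 0.012, 0.039, 0, 0, 0, 255], [0, 0.0185, 0.047, 0, 0, 0, 255], [0, 0.0265, 0.0545, 0, 0, 0, 255], [0, 0.035, 0.06, 0, 0, 0, 255], [0, 0.0445, 0.0645, 0, 0, 0, 255], [0, 0.0545, 0.068, 0, 0, 0, 255]]
2 14.43 [[0, 0.0105, 0.0015, 0, 0, 0, 255], [0, 0.021, 0.0015, 0, 0, 0, 255], [0, 0.0315, -0.0005, 0, 0, 0, 255], [0, 0.0415, -0.0035, 0, 0, 0, 255], [0, 0.051, -0.008, 0, 0, 0, 255], [0, 0.0595, -0.014, 0, 0, 0, 255], [0, 0.067, -0.021, 0, 0, 0, 255], [0, 0.0735, -0.0295, 0, 0, 0, 255], [0, 0.0785, -0.0385, 0, 0, 0, 255], [0, 0.0825, -0.0485, 0, 0, 0, 255]]
3 12.93 [[0, 0.0025, -0.01, 0, 0, 0, 255], [0, 0.003, -0.0205, 0, 0, 0, 255], [0, 0.002, -0.031, 0, 0, 0, 255], [0, -0.0005, -0.041, 0, 0, 0, 255], [0, -0.004, -0.051, 0, 0, 0, 255], [0, -0.0095, -0.06, 0, 0, 0, 255], [0, -0.016, -0.068, 0, 0, 0, 255], [0, -0.024, -0.075, 0, 0, 0, 2
[... 2524 characters left out ...]
, 0, 0, 0, 255], [0, 0.095, 0.0035, 0, 0, 0, 255]]
11 0.93 [[0, 0.0075, -0.0075, 0, 0, 0, 255], [0, 0.014, -0.016, 0, 0, 0, 255], [0, 0.0185, -0.025, 0, 0, 0, 255], [0, 0.022, -0.035, 0, 0, 0, 255], [0, 0.024, -0.0455, 0, 0, 0, 255], [0, 0.0245, -0.056, 0, 0, 0, 255], [0, 0.023, -0.0665, 0, 0, 0, 255], [0, 0.0205, -0.0765, 0, 0, 0, 255], [0, 0.016, -0.086, 0, 0, 0, 255], [0, 0.0105, -0.095, 0, 0, 0, 255]]
12 0.0 [[0, -0.007, -0.008, 0, 0, 0, 255], [0, -0.015, -0.0145, 0, 0, 0, 255], [0, -0.0235, -0.02, 0, 0, 0, 255], [0, -0.0335, -0.024, 0, 0, 0, 255], [0, -0.0435, -0.027, 0, 0, 0, 255], [0, -0.0525, -0.028, 0, 0, 0, 255], [0, -0.056, -0.028, 0, 0, 0, 255], [0, -0.056, -0.028, 0, 0, 0, 255]]
```

Call:
carry_out --pt "0 0.0 0.0035 0 0 0 255" --pt "0 0.001 0.01 0 0 0 255" --pt "0 0.003 0.02 0 0 0 255" --pt "0 0.007 0.03 0 0 0 255" --pt "0 0.012 0.039 0 0 0 255" --pt "0 0.0185 0.047 0 0 0 255" --pt "0 0.0265 0.0545 0 0 0 255" --pt "0 0.035 0.06 0 0 0 255" --pt "0 0.0445 0.0645 0 0 0 255" --pt "0 0.0545 0.068 0 0 0 255"

```text
clock: 43.68
position: [0.4467, -0.0398, -0.0065]
tool_rot: [3.141, 0.002, -3.11]
force: [-4.5, 5.9, 55.2]
grip_width: 0.0233
```

Call:
carry_out --pt "0 0.0105 0.0015 0 0 0 255" --pt "0 0.021 0.0015 0 0 0 255" --pt "0 0.0315 -0.0005 0 0 0 255" --pt "0 0.0415 -0.0035 0 0 0 255" --pt "0 0.051 -0.008 0 0 0 255" --pt "0 0.0595 -0.014 0 0 0 255" --pt "0 0.067 -0.021 0 0 0 255" --pt "0 0.0735 -0.0295 0 0 0 255" --pt "0 0.0785 -0.0385 0 0 0 255" --pt "0 0.0825 -0.0485 0 0 0 255"

```text
clock: 44.92
position: [0.4441, 0.0408, 0.0413]
tool_rot: [-3.141, 0.001, -3.112]
force: [11.8, -10.7, -5.2]
grip_width: 0.0231
```

Call:
carry_out --pt "0 0.0025 -0.01 0 0 0 255" --pt "0 0.003 -0.0205 0 0 0 255" --pt "0 0.002 -0.031 0 0 0 255" --pt "0 -0.0005 -0.041 0 0 0 255" --pt "0 -0.004 -0.051 0 0 0 255" --pt "0 -0.0095 -0.06 0 0 0 255" --pt "0 -0.016 -0.068 0 0 0 255" --pt "0 -0.024 -0.075 0 0 0 255" --pt "0 -0.0325 -0.081 0 0 0 255" --pt "0 -0.042 -0.0855 0 0 0 255"

```text
clock: 46.18
position: [0.4453, 0.0013, 0.1272]
tool_rot: [3.139, 0.001, -3.11]
force: [2.0, 12.3, 8.4]
grip_width: 0.0226
```

Run:
```python
from h import *
s=telemetry.observe();print(s["position"],s["force"],s["moment"],s["grip_width"],s["qpos"].round(2))
p,d=imaging.grab_frame("scene"); cv2.imwrite(f"pics/s30.png",p)
```

```text
[0.44533936 0.00134152 0.12723931] [ 1.99939189 12.26298569  8.39015616] [ 2.52578498 -0.55923551 -0.07777861] 0.02264579678957124 [ 0.03  0.34 -0.2   2.11  0.1   0.69  1.36]
```

View pics/s30.png

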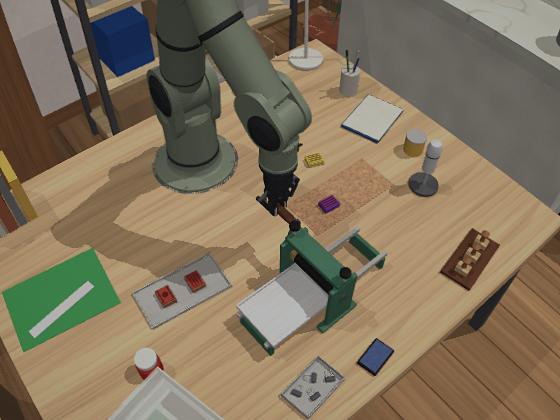

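Call:
carry_out --pt "0 -0.01 -0.0035 0 0 0 255" --pt "0 -0.0205 -0.0055 0 0 0 255" --pt "0 -0.031 -0.0055 0 0 0 255" --pt "0 -0.0415 -0.004 0 0 0 255" --pt "0 -0.0515 -0.001 0 0 0 255" --pt "0 -0.061 0.004 0 0 0 255" --pt "0 -0.0695 0.01 0 0 0 255" --pt "0 -0.077 0.017 0 0 0 255" --pt "0 -0.0835 0.0255 0 0 0 255" --pt "0 -0.0885 0.0345 0 0 0 255"

```text
clock: 47.48
position: [0.4479, -0.0896, 0.0921]
tool_rot: [-3.141, 0.001, -3.112]
force: [5.9, -1.2, 2.7]
grip_width: 0.0226
```

Call:
carry_out --pt "0 -0.0035 0.01 0 0 0 255" --pt "0 -0.006 0.02 0 0 0 255" --pt "0 -0.0065 0.0305 0 0 0 255" --pt "0 -0.0055 0.041 0 0 0 255" --pt "0 -0.003 0.051 0 0 0 255" --pt "0 0.001 0.061 0 0 0 255" --pt "0 0.0065 0.07 0 0 0 255" --pt "0 0.013 0.078 0 0 0 255" --pt "0 0.021 0.085 0 0 0 255" --pt "0 0.0295 0.091 0 0 0 255"

```text
clock: 48.72
position: [0.4471, -0.0591, 0.0011]
tool_rot: [3.141, 0.001, -3.111]
force: [4.6, 3.9, 14.5]
grip_width: 0.0228
```

Call:
carry_out --pt "0 0.0095 0.004 0 0 0 255" --pt "0 0.0195 0.007 0 0 0 255" --pt "0 0.03 0.0085 0 0 0 255" --pt "0 0.0405 0.008 0 0 0 255" --pt "0 0.051 0.0065 0 0 0 255" --pt "0 0.061 0.003 0 0 0 255" --pt "0 0.0705 -0.0015 0 0 0 255" --pt "0 0.079 -0.0075 0 0 0 255" --pt "0 0.0865 -0.015 0 0 0 255" --pt "0 0.0925 -0.0235 0 0 0 255"

```text
clock: 49.98
position: [0.4443, 0.0327, 0.0248]
tool_rot: [-3.141, 0.001, -3.112]
force: [10.7, -7.8, -6.2]
grip_width: 0.0229
```

Call:
carry_out --pt "0 0.005 -0.009 0 0 0 255" --pt "0 0.009 -0.019 0 0 0 255" --pt "0 0.011 -0.029 0 0 0 255" --pt "0 0.0115 -0.0395 0 0 0 255" --pt "0 0.0105 -0.05 0 0 0 255" --pt "0 0.008 -0.0605 0 0 0 255" --pt "0 0.004 -0.07 0 0 0 255" --pt "0 -0.0015 -0.079 0 0 0 255" --pt "0 -0.0085 -0.087 0 0 0 255" --pt "0 -0.0165 -0.094 0 0 0 255"

```text
clock: 51.22
position: [0.4448, 0.0168, 0.1187]
tool_rot: [3.141, 0.001, -3.111]
force: [11.0, -0.3, -13.8]
grip_width: 0.0229
```

Run:
```python
from h import *
s=telemetry.observe();print(s["position"],s["force"],s["moment"],s["grip_width"],s["qpos"].round(2))
p,d=imaging.grab_frame("scene"); cv2.imwrite(f"pics/s31.png",p)
```

```text
[0.44480497 0.01678654 0.11867067] [ 10.99014156  -0.27749425 -13.75668735] [ 0.11174722 -2.40607545 -0.10115714] 0.02290906900876367 [-0.07  0.35 -0.12  2.12  0.07  0.67  1.36]
```

View pics/s31.png

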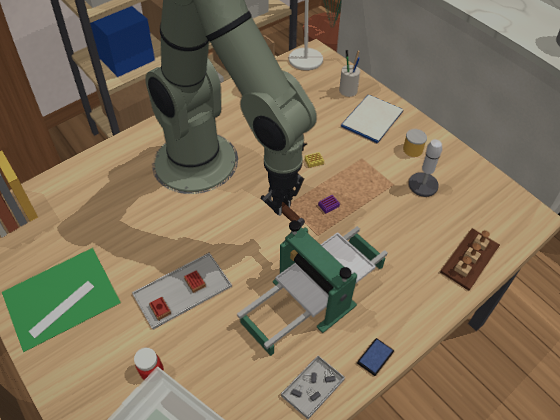

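Call:
carry_out --pt "0 -0.0085 -0.0055 0 0 0 255" --pt "0 -0.018 -0.01 0 0 0 255" --pt "0 -0.0285 -0.0125 0 0 0 255" --pt "0 -0.0385 -0.014 0 0 0 255" --pt "0 -0.049 -0.0135 0 0 0 255" --pt "0 -0.0595 -0.012 0 0 0 255" --pt "0 -0.0695 -0.0085 0 0 0 255" --pt "0 -0.079 -0.0035 0 0 0 255" --pt "0 -0.0875 0.0025 0 0 0 255" --pt "0 -0.0945 0.01 0 0 0 255"

```text
clock: 52.52
position: [0.4476, -0.0787, 0.1088]
tool_rot: [-3.141, 0.001, -3.112]
force: [4.8, -4.4, 6.9]
grip_width: 0.0225
```

Call:
carry_out --pt "0 -0.0065 0.0085 0 0 0 255" --pt "0 -0.0115 0.0175 0 0 0 255" --pt "0 -0.015 0.0275 0 0 0 255" --pt "0 -0.017 0.038 0 0 0 255" --pt "0 -0.0175 0.0485 0 0 0 255" --pt "0 -0.0165 0.0585 0 0 0 255" --pt "0 -0.0135 0.069 0 0 0 255" --pt "0 -0.0095 0.0785 0 0 0 255" --pt "0 -0.004 0.0875 0 0 0 255" --pt "0 0.003 0.0955 0 0 0 255"

```text
clock: 53.78
position: [0.4475, -0.0749, 0.0129]
tool_rot: [-3.141, 0.001, -3.111]
force: [5.6, 0.8, 4.6]
grip_width: 0.0229
```

Call:
carry_out --pt "0 0.008 0.0065 0 0 0 255" --pt "0 0.0165 0.0125 0 0 0 255" --pt "0 0.0265 0.0165 0 0 0 255" --pt "0 0.0365 0.0195 0 0 0 255" --pt "0 0.047 0.0205 0 0 0 255" --pt "0 0.0575 0.02 0 0 0 255" --pt "0 0.0675 0.018 0 0 0 255" --pt "0 0.0775 0.0145 0 0 0 255" --pt "0 0.087 0.0095 0 0 0 255" --pt "0 0.095 0.0035 0 0 0 255"

```text
clock: 55.02
position: [0.4447, 0.0196, 0.0098]
tool_rot: [-3.141, 0.001, -3.112]
force: [9.0, -9.4, -0.4]
grip_width: 0.0232
```

Call:
carry_out --pt "0 0.0075 -0.0075 0 0 0 255" --pt "0 0.014 -0.016 0 0 0 255" --pt "0 0.0185 -0.025 0 0 0 255" --pt "0 0.022 -0.035 0 0 0 255" --pt "0 0.024 -0.0455 0 0 0 255" --pt "0 0.0245 -0.056 0 0 0 255" --pt "0 0.023 -0.0665 0 0 0 255" --pt "0 0.0205 -0.0765 0 0 0 255" --pt "0 0.016 -0.086 0 0 0 255" --pt "0 0.0105 -0.095 0 0 0 255"

```text
clock: 56.28
position: [0.4444, 0.0305, 0.1047]
tool_rot: [3.142, 0.001, -3.111]
force: [12.8, -3.7, -14.4]
grip_width: 0.0228
```

Call:
carry_out --pt "0 -0.007 -0.008 0 0 0 255" --pt "0 -0.015 -0.0145 0 0 0 255" --pt "0 -0.0235 -0.02 0 0 0 255" --pt "0 -0.0335 -0.024 0 0 0 255" --pt "0 -0.0435 -0.027 0 0 0 255" --pt "0 -0.0525 -0.028 0 0 0 255" --pt "0 -0.057 -0.028 0 0 0 255" --pt "0 -0.058 -0.028 0 0 0 255" --pt "0 -0.058 -0.028 0 0 0 255"

```text
clock: 57.4
position: [0.4461, -0.0261, 0.1329]
tool_rot: [3.14, 0.001, -3.11]
force: [3.6, 9.8, 7.3]
grip_width: 0.0231
```

Run:
```python
from h import *
s=telemetry.observe();print(s["position"],s["force"],s["moment"],s["grip_width"],s["qpos"].round(2))
for n in ("scene","top"):
    p,d=imaging.grab_frame(n); cv2.imwrite(f"pics/{n}32.png",p); np.save(f"pics/{n}32.npy",d)
    c=cam(n);P=cloud(c,d);z=P[...,2];x=P[...,0];y=P[...,1];h=cv2.cvtColor(p,cv2.COLOR_BGR2HSV)
    m=(h[...,1]<45)&(z>.066)&(z<.092)&(x>.5)&(x<.78)&(y>.04)&(y<.4)
    m=cv2.morphologyEx(m.astype(np.uint8),cv2.MORPH_OPEN,np.ones((3,3)))>0
    print(n,m.sum(),cv2.minAreaRect(P[m][:,:2].astype(np.float32)),y[m].max())
```

```text
[ 0.44610109 -0.02608124  0.13288643] [3.6469522  9.76900131 7.27330858] [ 1.96267021 -0.80550639 -0.14742977] 0.023054733025404506 [-0.05  0.33 -0.03  2.11  0.01  0.7   1.52]
scene 3390 ((0.629607617855072, 0.17681346833705902), (0.15493199229240417, 0.2255672812461853), 1.3130708932876587) 0.29050834966603445
top 4175 ((0.630480945110321, 0.162356436252594), (0.1523098647594452, 0.24504783749580383), 1.634304404258728) 0.2864617337728374
```

View pics/scene32.png

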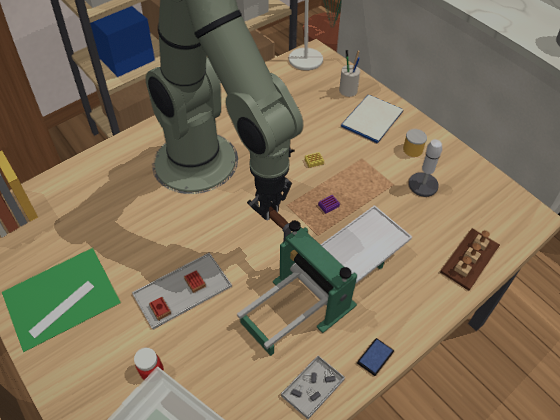

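View pics/top32.png

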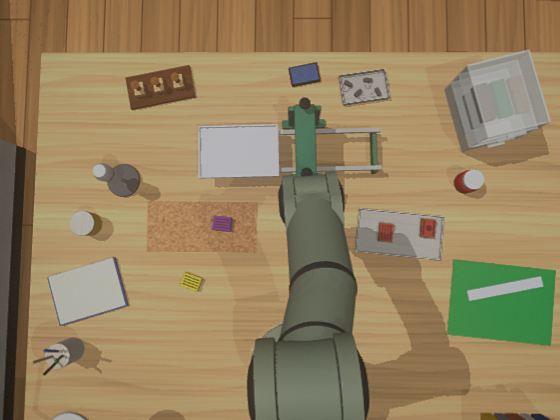

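Call:
carry_out --pt "0 0 0 0 0 0 60" --pt "0 0 0 0 0 0 60" --pt "0 0 0 0 0 0 60" --pt "0 0 -0.03 0 0 0 60" --pt "0 0 -0.08 0 0 0 60" --pt "0 -0.04 -0.1 0 0 0 60" --pt "0.01 -0.1 -0.1 0 0 0 60" --pt "0.03 -0.16 -0.1 0 0 0 60" --pt "0.05 -0.21 -0.09 0 0 0 60" --pt "0.05 -0.24 -0.08 0 0 0 60" --force 30

```text
clock: 58.75
position: [0.401, -0.2716, 0.2128]
tool_rot: [-3.141, -0.0, -3.115]
force: [1.0, 1.4, 0.4]
grip_width: 0.0653
```

```bash
python3 blk.py .0255 w33
python3 - <<'E'
from h import *
for n in ("scene","top"):
    p,d=imaging.grab_frame(n); cv2.imwrite(f"pics/{n}33.png",p)
    c=cam(n);P=cloud(c,d);z=P[...,2]
    m=(z>.17)&(z<.215)&(P[...,0]>.36)&(P[...,0]<.5)&(P[...,1]>-.1)&(P[...,1]<.05);Q=P[m]
    if m.sum(): print(n,cv2.minAreaRect(Q[:,:2].astype(np.float32)),Q[:,2].max())
E
```

```text
[ 0.40097192 -0.27161187  0.21283654] -3.114598033163156 [1.  1.4 0.4] 0.06529378202716067 [ 0.35  0.27  0.15  1.94 -0.05  0.93  2.12]
[ 263  149   40   49 1587] [ 0.4005 -0.262 ] 0.05 0.0367 174.1 84.4 0.0239
[ 152  159   35   47 1503] [ 0.4134 -0.3842] 0.0516 0.0365 175.4 91.0 0.024
[  51  258   66   63 1972] [ 0.5437 -0.4954] 0.0798 0.062 138.4 48.0 0.044
scene ((0.4569592773914337, -0.024893224239349365), (0.08594772964715958, 0.026187926530838013), 1.0874061584472656) 0.2064886652613478
top ((0.45704716444015503, -0.024795453995466232), (0.08354199677705765, 0.02364373579621315), 0.3875759243965149) 0.20685533913029697
```

View pics/w33.png

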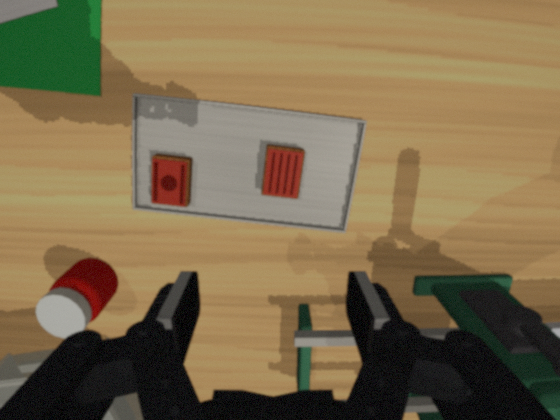

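View pics/scene33.png

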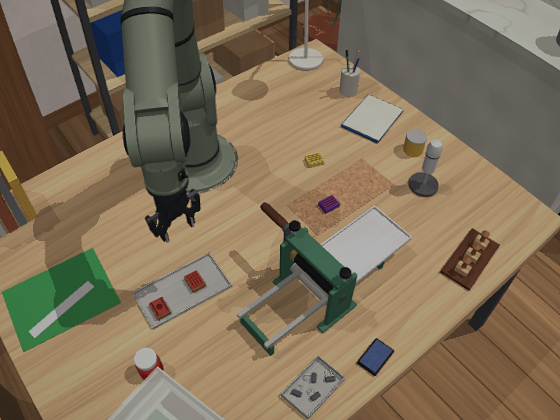

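Run:
```python
from h import *
a=cv2.imread("pics/top0.png");b=cv2.imread("pics/top33.png")
for nm,(u0,u1,v0,v1) in dict(jar=(440,500,160,205),mic=(85,150,155,205)).items():
    d=cv2.absdiff(a[v0:v1,u0:u1],b[v0:v1,u0:u1]).max(2); print(nm,(d>40).sum())
ticket.job_done()
```

```text
jar 388
mic 0
the job is handed in; nothing more can be done
```

Run:
```python
from h import *
for n in ("top0","top32","top33","scene0","scene33"):
    p=cv2.imread(f"pics/{n}.png");h=cv2.cvtColor(p,cv2.COLOR_BGR2HSV)
    m=((((h[...,0]<8)|(h[...,0]>172))&(h[...,1]>150)&(h[...,2]>40))).astype(np.uint8)
    k,l,st,ce=cv2.connectedComponentsWithStats(m)
    print(n,[(st[i,:5].tolist(),ce[i].round(1).tolist()) for i in range(1,k) if st[i,4]>60 and (ce[i][0]>440 or ce[i][1]>340)])
```

```text
top0 [([454, 171, 21, 22, 157], [460.7, 183.5])]
top32 [([455, 171, 20, 22, 153], [460.8, 183.6])]
top33 [([454, 171, 21, 22, 165], [460.8, 183.9])]
scene0 [([136, 355, 28, 25, 140], [149.7, 369.3])]
scene33 [([136, 355, 28, 25, 140], [149.5, 369.4])]
```

The job is done and handed in at about 59 s of the 210 s allowed. I cannot see the verdict, but my last checks agree with every end condition I could measure.

**What I did**
- Only two blocks were present: block1 (four stripes) and block3 (two lines and a dot). I laid them flat in the bed and left the purple and yellow look-alikes alone.
- I cranked the bed fully through at about 5.2 s per turn. It moved 380 mm by the camera measurement, which is the full travel.
- I lifted both pressed blocks into the steel tray, then cranked the empty bed back the same way.

**Last checks**
- **Blocks:** both lie flat in the tray with matching top heights of about 24 mm. Block3 was knocked 3–4 cm while I was cranking back. It is still inside the limits, at about x +25 mm and y −80 mm from the tray centre, so I left it there.
- **Bed and crank:** the handle is straight up and the bed is back where it started.
- **Jar and microphone:** my before/after comparison flagged pixels around the jar, but its red area is unmoved to within 0.5 pixel in both cameras. The flagged pixels are probably shadow. I only checked this after handing in. The microphone's image did not change.

**What went wrong or disagreed**
- The fingertips sit about 42 mm behind the reported TCP, so the first grasp closed above block3 without touching it. I re-measured with the wrist camera's depth image, and every later grasp worked.
- Vertical force on the wrist reached 44 N and then 55 N at the bottom of the crank circle. I raised the path by 1 mm and then 1.5 mm to bring it down. The wrist limit is 120 N.

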